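# Inspect grinding balls under a hand loupe

### The job

Take the loaded scoop by its handle, tip all three steel balls out of it into the round dish of the inspection stand and put the empty scoop back down on the mat. Then pick up the loupe and hold it level with its lens centred over the dish, at the height shown by the pointer on the stand's post. Finish like that, still holding the loupe still in the air; leave the pointer and the other things on the bench where they are.

Things in the scene. Friction and masses are not known exactly. Their poses are not given: they have to be found in the camera images.
- dish_floor (a point): centre of the dish's flat inner floor (74 mm across, 10 mm above the mat; rim 18 mm higher, 92 mm across). The stand, fixed on the grey mat (8 mm above the bench), is an aluminium plate 100 x 195 x 6 mm with this grey dish and a steel post, 10 mm thick, 128 mm high, 120 mm from the dish centre along the stand's +y. Axes are the stand's, z up
- focus_mark (a point): tip of the black pointer tongue that sticks out from the post towards the dish (2 mm thick, 30 mm out from the post's axis, so 90 mm from the dish centre). Its height is the focal height, where the mid-plane of the lens must be; it differs from start to start (70 to 110 mm above the mat). The pointer sits on the post by friction and should not be pushed
- scoop_grip (a point): grip point on the handle of the steel scoop: the centre of a black bar 66 mm long, 12 mm wide and 12 mm high whose middle is 30 mm above the scoop's underside. Axes are the scoop's: z up, -x towards the open mouth, +x along the handle; this point is 60 mm behind the pan's centre and the bar reaches from 28 mm before to 38 mm behind it. The scoop weighs about 70 g, stands by itself on its pan and a wire foot at the end of the handle
- scoop_mouth (a point): middle of the lip at the scoop's open mouth, where the balls roll out: 87 mm ahead (-x) of the grip point and 20 mm below it when the scoop is level. The pan is 52 mm long and 56 mm wide, with 24 mm side walls and a ramp that rises 18 degrees towards the lip, so the balls stay in while the scoop is level and roll out over the lip when the mouth is tipped down by clearly more than 18 degrees (35 is ample). Same axes as the scoop
- ball1_center (a point): polished steel grinding ball, 14 mm in diameter, one of three alike that start loose in the scoop; the point is its centre
- ball2_center (a point): polished steel grinding ball, 14 mm in diameter, one of three alike that start loose in the scoop; the point is its centre
- ball3_center (a point): polished steel grinding ball, 14 mm in diameter, one of three alike that start loose in the scoop; the point is its centre
- loupe_lens (a point): centre of the clear lens of the black hand loupe, half-way through its thickness. The ring round it is 60 mm across outside and 10 mm thick; lying flat on the mat this point is 5 mm above it. Axes are the loupe's: z is the normal of the lens (up as it lies), +x towards the handle
- loupe_grip (a point): grip point on the loupe's handle, which is a straight black bar 75 mm long, 14 mm wide and 16 mm high lying flat on the mat; this point is half-way up (8 mm above the underside, 3 mm above the lens's mid-plane), 60 mm from the lens centre along +x, and the bar reaches from 22 mm before to 53 mm behind it. The loupe weighs about 50 g. Same axes as the loupe
- hex_key: bystander: small dark hexagon key 82 x 32 mm lying at the front of the bench; leave alone
- weight_50: bystander: small brass weight 19 mm wide, 28 mm high at the front of the bench; leave alone
- tweezers: bystander: steel tweezers 126 mm long at the front of the bench; leave alone
- tape_roll: bystander: roll of tape 67 mm across, 19 mm high at the front of the bench; leave alone
- marker_black: bystander: black marker 137 mm long behind the work; leave alone
- rubber_stopper: bystander: tapered rubber stopper 32 mm wide, 28 mm high behind the work; leave alone

How it is judged:
On the way, in this order (a step that is already met when the one before it is completed fails the run):
1. all three balls lie in the dish (horizontal distance between each of ball1_center, ball2_center, ball3_center and dish_floor below 0.04 m and z of each of ball1_center, ball2_center, ball3_center in the frame of dish_floor below 0.018 m), for 0.2 s.
2. the loupe is then lifted off the mat (height (world z) of loupe_lens above 0.05 m), for 0.1 s.
At the end, for the whole second after the job is handed in: The balls lie in the dish; the scoop is let go on the mat or bench, off the stand; the gripper alone holds the loupe, still, lens centre within 15 mm of the dish centre from above and 10 mm of the pointer height, level within about 10 degrees (all of step 1 and height (world z) of scoop_grip below 0.055 m and contact force between the fingers and scoop below 0.3 N and contact force between scoop and stand below 0.3 N and horizontal distance between loupe_lens and dish_floor below 0.015 m and z of loupe_lens in the frame of focus_mark between -0.01 and 0.01 m and angle between loupe_lens's own z axis and vertical below 0.17 rad and linear speed of loupe below 0.03 m/s and contact force between the fingers and loupe above 0.5 N and contact force between loupe and stand below 0.2 N and contact force between loupe and scoop below 0.2 N); the arm keeps its last pose, push and grip.
It fails at once if the pointer is pushed along its post by more than 4 mm (distance of focus_mark from where it was at the start of the episode above 0.004 m).
It fails at once if a bystander is moved by more than 30 mm (distance of any of hex_key, weight_50, tweezers, tape_roll, marker_black, rubber_stopper from where it was at the start of the episode above 0.03 m).
It also fails if it takes over 72 s, if anything falls off the work surface, if the arm or the gripper's body presses on something with over 40 N, if the wrist force passes 120 N, or if a joint passes its speed limit or range.

### The arm

A 6-joint arm with a two-finger parallel gripper is mounted at the origin on a cart in front of the work surface, level with it; the furniture and walls round the work are solid. World frame = base frame: x ahead of the robot, y to its left, z up, the work surface at z = 0. Lengths are in m, angles in rad, forces in N, time in s.
With the tool pointing down it reaches from about 0.325 to 1 m from the base axis. Payload 5.1 kg.
Tool frame: the origin (TCP) lies midway between the tips of the shut fingers; the grasp point (between the pads) lies 19 mm behind it (robot.grip_depth is the distance from the TCP to the grasp point, in m); z points along the fingers, y is the direction in which the jaws open and shut (so a half turn about z gives the same grasp; the last joint's range is limited). The gripper opens to 85 mm and grips with 20 to 120 N. Pads are 22 mm wide; open, the fingers measure 114 mm over their backs; the gripper's body (76 mm by 85 mm) begins 54 mm behind the grasp point. The pads swing forward as they close: fully open they stand 13 mm farther back than shut.
Start: joints at [1.262, 0.124, 1.65, -0, 1.367, -0.083], TCP at [0.146, 0.633, 0.231] pointing down, gripper open.
Joint ranges: [-2.61, 2.61], [-1.02, 2.33], [0.03, 2.71], [-1.35, 4.49], [0.32, 2.68], [-2.91, 2.91]. Speed limits (rad/s): [2.57, 2.57, 3.14, 3.14, 3.14, 3.14].

### API

Orientations are given as [roll, pitch, yaw] about the fixed x, y, z axes, in that order (R = Rz(yaw) Ry(pitch) Rx(roll)).
In Python, from bench import robot gives the robot as it stands.
- The arm moves only by the tool carry_out, never from a script. Its argument "increments" is a list of rows, each an object with "angular": the turn, a rotation vector about the tool's x, y, z in rad, a list of three; "xyz": the shift along the tool's x, y, z in mm, a list of three; "jaw": the opening, from 0 (shut) to 1 (fully open). In form: [{"angular": [rx, ry, rz], "xyz": [tx, ty, tz], "jaw": jaw}, ...]. A call has exactly 5 rows; each row is the pose to reach, as a shift and turn from the pose commanded when the call began, along the tool's axes at that moment; what a row does not reach only later rows make up. A row lasts 1/10 s, in which the tool goes at most 50 mm and 8.59 degrees, less where a joint would pass 70% of its speed; a pose out of reach is approached as far as the arm can. A call with a gripper value outside its range is refused whole. The fingers move at their own pace and stop on an object; "force" is the grip in N (left out, the last holds). Time passes only in rows, so rows that repeat a pose let the fingers close, or fill a call up. It gives the time, the measured TCP pose, the force and the opening at its end, in the units of the state.
- robot.observe(): the state, without advancing time (a new reading comes with each control period).
- robot.snapshot(name): name is "side" or "top" or "wrist"; returns the picture (384x512x3 uint8, red, green, blue); there is no depth.
- robot.camera_params(name): a dict with "intrinsics" (3x3 intrinsics, pixels), "R" (3x3) and "t" (3): a world point X has camera coordinates R X + t. Camera axes: x right, y down, z forward; pixel columns grow to the right and rows downward; lengths in m; the calibration is good to about 2 mm. A picture is of the moment at which its call begins: read the wrist's pose just before it. camera_params takes no time and is no camera call; for the wrist camera it gives the pose at the moment of the call.
- robot.close_job(): hands the job in, once; it reports no verdict.
The state is a dict: "clock": time; "joint_positions": joint angles; "qd": joint speeds; "tau": joint torques, N m; "tcp_pos": TCP position; "eef_rot": TCP orientation; "ft_force": force on the tool from outside, world axes, zero at the start; "moment": the same for the moment, N m; "gripper_width": finger opening in m.
Only numpy, scipy, OpenCV 4.12 (cv2) and the standard library are available. Lean on these libraries where they do the work, as an engineer would, in place of code of your own. Each camera call takes 0.05 s, during which the arm holds its last target.

## Working session

There is one attempt and no reset: what is moved stays moved. The work goes in short steps, Python scripts to look and compute and a tool call to move; the robot and the scene stay as the last step left them, time stands still between calls to the robot, and variables do not carry over. Pictures are saved under pics/ and viewed, and the job is handed in when it is done.

Besides the shell and the picture viewer there is one more tool, called after "Request:" in YAML: its name, and indented under it one key for each argument. carry_out: Moves the arm, as the interface text tells. Its arguments: {"type":"object","properties":{"increments":{"type":"array","items":{"type":"object","properties":{"angular":{"type":"array","items":{"type":"number"}},"xyz":{"type":"array","items":{"type":"number"}},"jaw":{"type":"number"}}}},"force":{"type":"number"}},"required":["increments"]}

```bash
ls; mkdir -p pics
python3 - <<'E'
from bench import robot
import cv2
print(robot.observe())
for n in ["side","top","wrist"]:
    p=robot.camera_params(n); print(n,p)
    cv2.imwrite(f"pics/{n}0.png",robot.snapshot(n)[:,:,::-1])
E
```

```text
pics
{'clock': 0.0, 'joint_positions': array([ 1.26240333e+00,  1.24513885e-01,  1.65171444e+00,  4.90959629e-08,
        1.36749050e+00, -8.26000174e-02]), 'qd': array([ 0.00080832, -0.00040933, -0.00027976, -0.00132593, -0.00309751,
        0.00035575]), 'tau': array([ 1.30220533e-04, -4.23622835e+01, -3.65448761e+01, -8.47513888e-06,
        6.97648808e-03, -1.22958104e-05]), 'tcp_pos': array([0.14535917, 0.63289586, 0.23002344]), 'eef_rot': array([-3.13947374e+00, -1.75469841e-04,  2.91579948e+00]), 'ft_force': array([ 0.60011049,  0.52102532, -0.50468225]), 'moment': array([0.03217893, 0.02090016, 0.02852261]), 'gripper_width': 0.08565228870270793}
side {'intrinsics': array([[433.03507331,   0.        , 254.27622742],
       [  0.        , 433.03507331, 190.13156038],
       [  0.        ,   0.        ,   1.        ]]), 'R': array([[-0.90273917, -0.42994662,  0.01441864],
       [-0.28674974,  0.5764138 , -0.76519391],
       [ 0.32068144, -0.69490505, -0.6436384 ]]), 't': array([0.57946092, 0.20505127, 0.99525803])}
top {'intrinsics': array([[396.9833371 ,   0.        , 248.89465524],
       [  0.        , 396.9833371 , 198.76804074],
       [  0.        ,   0.        ,   1.        ]]), 'R': array([[ 0.01717346, -0.99982222,  0.00778497],
       [-0.99586771, -0.01779895, -0.08905448],
       [ 0.08917721, -0.00622343, -0.99599633]]), 't': array([0.03560654, 0.62056435, 1.08252919])}
wrist {'intrinsics': array([[323.44475822,   0.        , 253.57861192],
       [  0.        , 323.44475822, 189.48831936],
       [  0.        ,   0.        ,   1.        ]]), 'R': array([[ 0.22430863,  0.97451746, -0.00116439],
       [ 0.93920242, -0.21586097,  0.26702596],
       [ 0.25997011, -0.06098983, -0.96368863]]), 't': array([-0.64879741, -0.03534745,  0.37771523])}
```

View pics/side0.png

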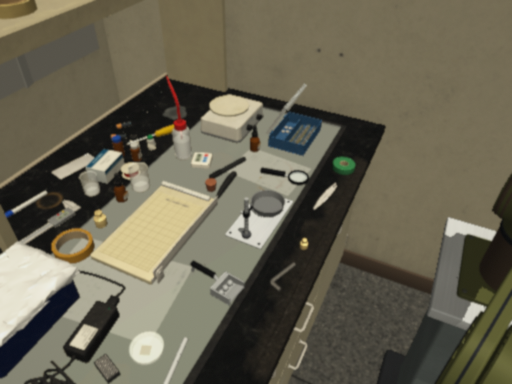

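View pics/top0.png

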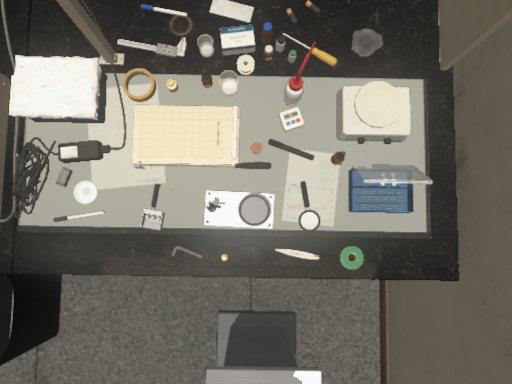

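View pics/wrist0.png

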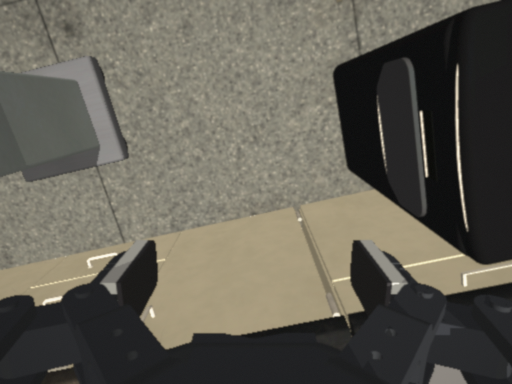

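The top view shows the stand at about (239,209), with the dish at (254,209) and the post at (213,206). The scoop is at (153,210), pan towards the front. The loupe lens is at (309,220) with its handle going up. I'll enlarge these next.

Run:
```python
import cv2
t=cv2.imread("pics/top0.png"); s=cv2.imread("pics/side0.png")
def crop(im,x0,y0,w,h,k,n):
    cv2.imwrite(n,cv2.resize(im[y0:y0+h,x0:x0+w],None,fx=k,fy=k,interpolation=cv2.INTER_CUBIC))
crop(t,130,170,100,70,8,"pics/t_scoop.png")
crop(t,195,175,140,70,5.7,"pics/t_stand.png")
crop(s,180,150,140,160,5,"pics/s_all.png") if 0 else None
crop(s,180,250,80,60,10,"pics/s_scoop.png")
crop(s,220,160,100,90,6.5,"pics/s_stand.png")
```

```text
(no output)
```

View pics/t_scoop.png

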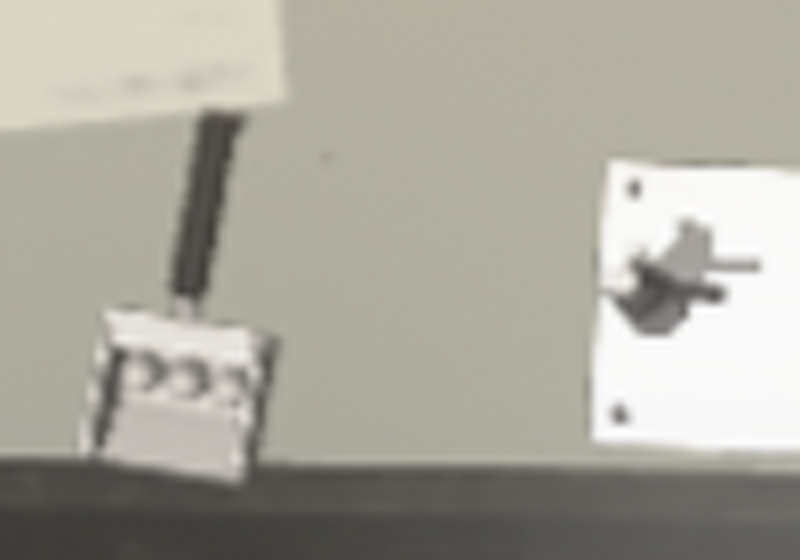

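View pics/t_stand.png

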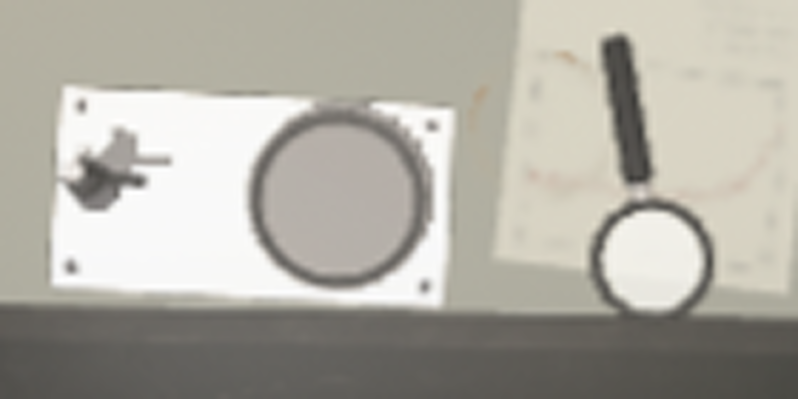

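View pics/s_scoop.png

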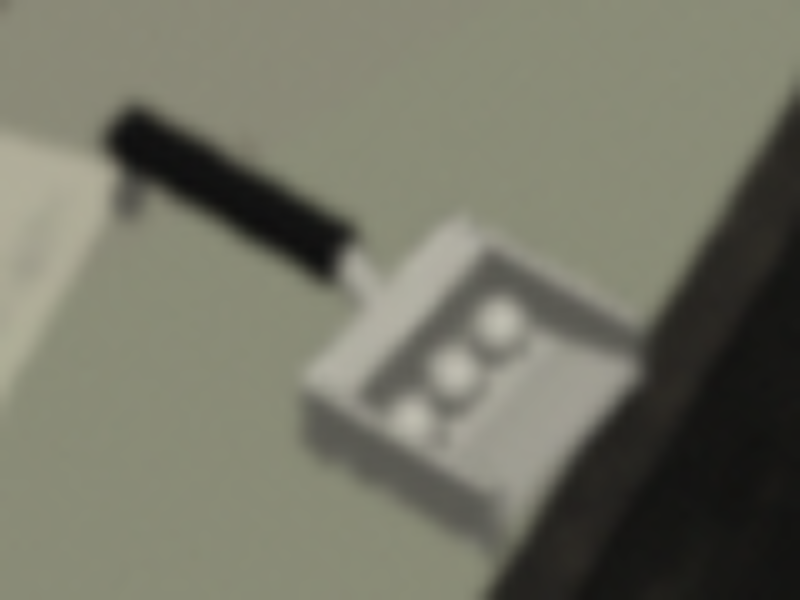

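View pics/s_stand.png

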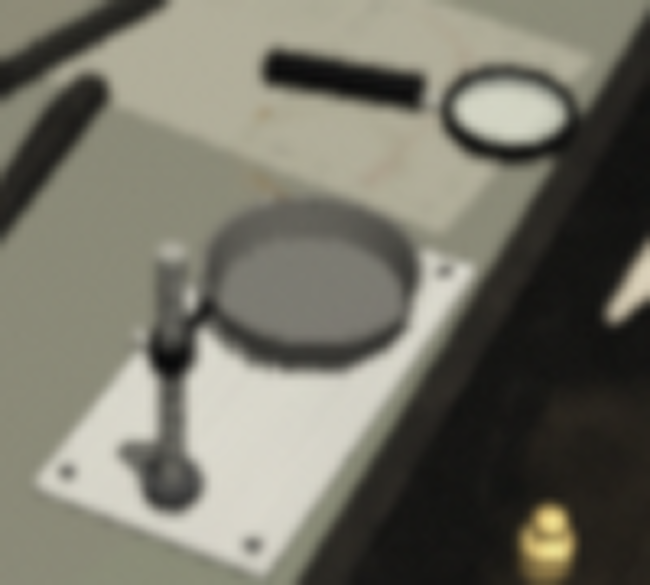

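```bash
cat > h.py <<'E'
import numpy as np, cv2
from bench import robot
P={n:robot.camera_params(n) for n in ["side","top"]}
def ray(n,u,v,p=None):
    p=p or P[n]; K,R,t=p["intrinsics"],p["R"],p["t"]
    d=R.T@np.linalg.solve(K,[u,v,1.]); return -R.T@t,d
def onz(n,u,v,z,p=None):
    c,d=ray(n,u,v,p); return c+d*(z-c[2])/d[2]
def proj(n,X,p=None):
    p=p or P[n]; q=p["intrinsics"]@(p["R"]@np.array(X)+p["t"]); return q[:2]/q[2]
def tri(a,b):
    (c1,d1),(c2,d2)=a,b
    s=np.linalg.lstsq(np.c_[d1,-d2],c2-c1,rcond=None)[0]
    x,y=c1+d1*s[0],c2+d2*s[1]; return (x+y)/2,np.linalg.norm(x-y)
def cr(U,V,x0,y0,k): return x0+(U+.5)/k-.5,y0+(V+.5)/k-.5
E
python3 - <<'E'
from h import *
np.set_printoptions(precision=4,suppress=True)
ts=lambda U,V:cr(U,V,130,170,8)
tt=lambda U,V:cr(U,V,195,175,5.7)
ss=lambda U,V:cr(U,V,180,250,10)
st=lambda U,V:cr(U,V,220,160,6.5)
print("plate top");A=[onz("top",*tt(*q),.014) for q in [(62,88),(455,108),(442,305),(52,285)]];print(np.array(A),np.mean(A,0))
print("plate side");print(np.array([onz("side",*st(*q),.014) for q in [(38,483),(475,265),(265,575)]]))
print("dish rim top",onz("top",*tt(341,196),.036), "floor side", onz("side",*st(308,298),.018))
print("bar",onz("top",*ts(222,112),.044),onz("top",*ts(188,297),.044))
print("bar side",onz("side",*ss(132,110),.044),onz("side",*ss(342,240),.044))
print("lens",onz("top",*tt(652,258),.018),onz("side",*st(511,113),.016))
print("han",onz("top",*tt(616,38),.024),onz("top",*tt(637,183),.024))
print("han side",onz("side",*st(268,65),.016),onz("side",*st(422,92),.016))
print("mark",tri(ray("top",*tt(143,181)),ray("side",*st(210,305))))
print("posttop",tri(ray("top",*tt(65,182)),ray("side",*st(172,250))))
E
```

```text
plate top
[[ 0.6437  0.1699  0.014 ]
 [ 0.6372 -0.0257  0.014 ]
 [ 0.5394 -0.0204  0.014 ]
 [ 0.5459  0.1722  0.014 ]] [0.5916 0.074  0.014 ]
plate side
[[ 0.6405  0.1697  0.014 ]
 [ 0.5373 -0.0218  0.014 ]
 [ 0.543   0.1741  0.014 ]]
dish rim top [0.591  0.0308 0.036 ] floor side [0.5896 0.032  0.018 ]
bar [0.656 0.3   0.044] [0.5919 0.3092 0.044 ]
bar side [0.652 0.3   0.044] [0.5918 0.3113 0.044 ]
lens [ 0.5642 -0.1234  0.018 ] [ 0.5599 -0.1219  0.016 ]
han [ 0.6724 -0.1043  0.024 ] [ 0.6007 -0.115   0.024 ]
han side [ 0.6711 -0.1055  0.016 ] [ 0.6011 -0.1183  0.016 ]
mark (array([0.5921, 0.1232, 0.0876]), np.float64(0.0020144937153296376))
posttop (array([0.5897, 0.1548, 0.1399]), np.float64(0.0027526280971156645))
```

```bash
cat >> h.py <<'E'
from scipy.spatial.transform import Rotation as Ro
np.set_printoptions(precision=4,suppress=True)
def Rt(rpy): return Ro.from_euler("xyz",rpy)
def plan(pos,yaw,pitch=0.):
    """target tcp pos, tool: down with tool-x at yaw, then tip by pitch about world-fixed tool y (positive = tool points out along -toolx)"""
    s=robot.observe(); R=Rt(s["eef_rot"])
    T=Ro.from_euler("z",yaw)*Ro.from_euler("x",np.pi)*Ro.from_euler("y",pitch)
    d=R.inv().apply(np.array(pos)-s["tcp_pos"])*1000
    w=(R.inv()*T).as_rotvec()
    print("t",round(s["clock"],2),"tcp",s["tcp_pos"],"rpy",s["eef_rot"],"q",s["joint_positions"],"w",round(s["gripper_width"],4),"F",s["ft_force"])
    print("xyz",d.round(1),"ang",w.round(4))
E
python3 - <<'E'
from h import *
p=robot.camera_params("wrist"); c=-p["R"].T@p["t"]; s=robot.observe()
print(Rt(s["eef_rot"]).inv().apply(c-s["tcp_pos"]))
plan([.60,.30,.23],2.982)
E
```

```text
[ 0.0665 -0.0005 -0.1425]
t 0.15 tcp [0.1454 0.633  0.2303] rpy [-3.1399 -0.0001  2.9158] q [ 1.2624  0.1244  1.6514 -0.      1.3675 -0.0826] w 0.0856 F [-0.1965 -0.2535 -0.1482]
xyz [-517.6 -222.8    0.6] ang [-0.0016 -0.0002 -0.0662]
```

Request:
carry_out:
  increments:
    - {"xyz": [-40, -17, 0], "angular": [0, 0, -0.01], "jaw": 1}
    - {"xyz": [-85, -37, 0], "angular": [0, 0, -0.02], "jaw": 1}
    - {"xyz": [-130, -56, 0], "angular": [0, 0, -0.03], "jaw": 1}
    - {"xyz": [-175, -75, 0], "angular": [0, 0, -0.04], "jaw": 1}
    - {"xyz": [-220, -95, 0], "angular": [0, 0, -0.066], "jaw": 1}

```text
clock: 0.65
tcp_pos: [0.3398, 0.4902, 0.231]
eef_rot: [-3.141, -0.0, 2.983]
ft_force: [0.5, 0.3, 0.2]
gripper_width: 0.0855
```

Request:
carry_out:
  increments:
    - {"xyz": [-45, -16, 0], "angular": [0, 0, 0], "jaw": 1}
    - {"xyz": [-90, -33, 0], "angular": [0, 0, 0], "jaw": 1}
    - {"xyz": [-135, -50, 0], "angular": [0, 0, 0], "jaw": 1}
    - {"xyz": [-180, -67, 0], "angular": [0, 0, 0], "jaw": 1}
    - {"xyz": [-220, -82, 0], "angular": [0, 0, 0], "jaw": 1}

```text
clock: 1.15
tcp_pos: [0.5445, 0.374, 0.2309]
eef_rot: [-3.141, -0.0, 2.981]
ft_force: [-0.4, 0.0, 0.4]
gripper_width: 0.0856
```

Run:
```python
from h import *
plan([.60,.30,.23],2.982)
```

```text
t 1.15 tcp [0.5445 0.374  0.2309] rpy [-3.1412 -0.0003  2.9809] q [ 0.5207  0.1472  1.6252 -0.0001  1.3697 -0.8895] w 0.0856 F [-0.3725  0.0244  0.4207]
xyz [-66.6 -64.2   0.9] ang [-0.0004 -0.0003 -0.0011]
```

Request:
carry_out:
  increments:
    - {"xyz": [-30, -30, 0], "angular": [0, 0, 0], "jaw": 1}
    - {"xyz": [-55, -54, 0], "angular": [0, 0, 0], "jaw": 1}
    - {"xyz": [-66, -64, 0], "angular": [0, 0, 0], "jaw": 1}
    - {"xyz": [-66, -64, 0], "angular": [0, 0, 0], "jaw": 1}
    - {"xyz": [-66, -64, 0], "angular": [0, 0, 0], "jaw": 1}

```text
clock: 1.65
tcp_pos: [0.5972, 0.3027, 0.231]
eef_rot: [3.141, -0.001, 2.982]
ft_force: [0.8, 0.3, -0.0]
gripper_width: 0.0857
```

Run:
```python
from h import *
import pickle
plan([.618,.306,.12],2.982)
p=robot.camera_params("wrist"); im=robot.snapshot("wrist"); pickle.dump(p,open("w1.pkl","wb"))
cv2.imwrite("pics/w1.png",im[:,:,::-1])
a=np.array([np.cos(-.16),np.sin(-.16),0]); g=np.array([.618,.306,.038])
for X in [g+[0,0,.006],g+a*.038+[0,0,.006],g-a*.028+[0,0,.006],g-a*.087-[0,0,.02]]: print(proj("wrist",X,p))
```

```text
t 1.65 tcp [0.5972 0.3027 0.231 ] rpy [ 3.1413 -0.001   2.982 ] q [ 0.3886  0.1664  1.6035  0.0008  1.3724 -1.0227] w 0.0857 F [ 0.7642  0.3021 -0.0207]
xyz [-20.1   6.6 111. ] ang [ 0.0003 -0.001   0.    ]
[260.095  185.2398]
[259.9082 219.1278]
[260.2399 158.9528]
[260.033  99.566]
```

View pics/w1.png

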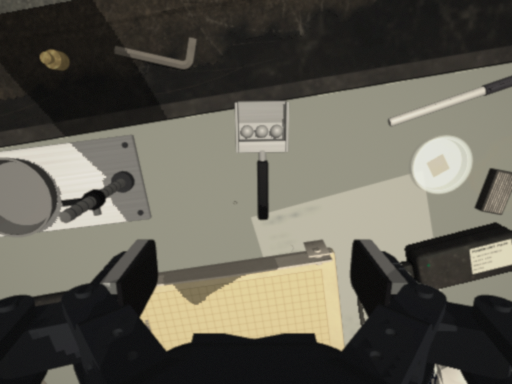

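Run:
```python
from h import *
plan([.618,.3077,.020],2.982)
```

```text
t 1.7 tcp [0.5969 0.3031 0.2312] rpy [ 3.1413 -0.0007  2.983 ] q [ 0.3895  0.1661  1.6036  0.0007  1.3723 -1.0228] w 0.0854 F [ 0.0182  0.5499 -0.4253]
xyz [-20.2   7.8 211.2] ang [ 0.0003 -0.0007  0.001 ]
```

Request:
carry_out:
  increments:
    - {"xyz": [-10, 4, 30], "jaw": 1}
    - {"xyz": [-20, 8, 70], "jaw": 1}
    - {"xyz": [-20, 8, 110], "jaw": 1}
    - {"xyz": [-20, 8, 140], "jaw": 1}
    - {"xyz": [-20, 8, 160], "jaw": 1}

```text
schema error: expected keys angular, xyz, jaw
```

Request:
carry_out:
  increments:
    - {"xyz": [0, 0, 20], "jaw": 1}
    - {"xyz": [0, 0, 35], "jaw": 1}
    - {"xyz": [0, 0, 45], "jaw": 1}
    - {"xyz": [0, 0, 51], "jaw": 1}
    - {"xyz": [0, 0, 51], "jaw": 1}

```text
schema error: expected keys angular, xyz, jaw
```

Run:
```python
from h import *
plan([.618,.3077,.020],2.982)
cv2.imwrite("pics/w2.png",robot.snapshot("wrist")[:,:,::-1])
```

```text
t 1.7 tcp [0.5969 0.3031 0.2312] rpy [ 3.1413 -0.0007  2.983 ] q [ 0.3895  0.1661  1.6036  0.0007  1.3723 -1.0228] w 0.0854 F [ 0.0182  0.5499 -0.4253]
xyz [-20.2   7.8 211.2] ang [ 0.0003 -0.0007  0.001 ]
```

View pics/w2.png

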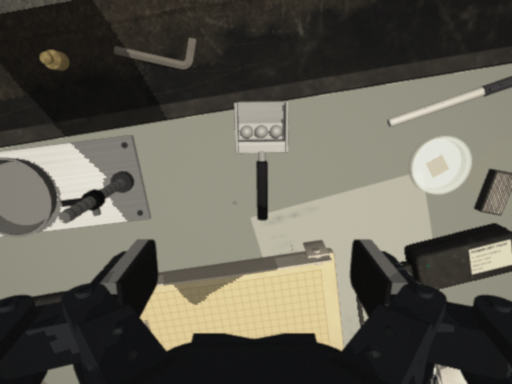

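Request:
carry_out:
  increments:
    - {"xyz": [-10, 4, 30], "angular": [0, 0, 0], "jaw": 1}
    - {"xyz": [-20, 8, 70], "angular": [0, 0, 0], "jaw": 1}
    - {"xyz": [-20, 8, 110], "angular": [0, 0, 0], "jaw": 1}
    - {"xyz": [-20, 8, 140], "angular": [0, 0, 0], "jaw": 1}
    - {"xyz": [-20, 8, 160], "angular": [0, 0, 0], "jaw": 1}

```text
clock: 2.25
tcp_pos: [0.6162, 0.3077, 0.0678]
eef_rot: [-3.14, -0.004, 2.984]
ft_force: [0.5, 0.2, 0.3]
gripper_width: 0.0854
```

Run:
```python
from h import *
plan([.618,.3077,.020],2.982)
cv2.imwrite("pics/w3.png",robot.snapshot("wrist")[:,:,::-1])
```

```text
t 2.25 tcp [0.6162 0.3077 0.0678] rpy [-3.1395 -0.0039  2.984 ] q [ 0.3851  0.3482  1.673   0.0003  1.1248 -1.0282] w 0.0854 F [0.4719 0.1725 0.2705]
xyz [-2.   0.4 47.8] ang [-0.0021 -0.0039  0.002 ]
```

View pics/w3.png

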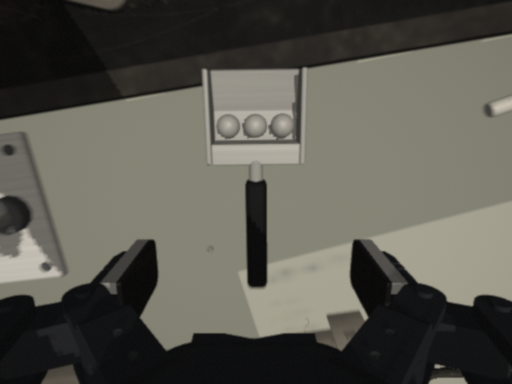

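Request:
carry_out:
  increments:
    - {"xyz": [-1, 0, 15], "angular": [0, 0, 0], "jaw": 1}
    - {"xyz": [-2, 0, 32], "angular": [0, 0, 0], "jaw": 1}
    - {"xyz": [-2, 0, 43], "angular": [0, 0, 0], "jaw": 1}
    - {"xyz": [-2, 0, 47], "angular": [0, 0, 0], "jaw": 1}
    - {"xyz": [-2, 0, 47], "angular": [0, 0, 0], "jaw": 1}

```text
clock: 2.8
tcp_pos: [0.6205, 0.3063, 0.0237]
eef_rot: [-3.141, -0.001, 2.982]
ft_force: [0.1, -0.3, -0.2]
gripper_width: 0.0855
```

Request:
carry_out:
  force: 50
  increments:
    - {"xyz": [0, 0, 0], "angular": [0, 0, 0], "jaw": 0.7}
    - {"xyz": [0, 0, 0], "angular": [0, 0, 0], "jaw": 0.4}
    - {"xyz": [0, 0, 0], "angular": [0, 0, 0], "jaw": 0.25}
    - {"xyz": [0, 0, 0], "angular": [0, 0, 0], "jaw": 0.1}
    - {"xyz": [0, 0, 0], "angular": [0, 0, 0], "jaw": 0}

```text
clock: 3.3
tcp_pos: [0.621, 0.3064, 0.0246]
eef_rot: [3.141, 0.0, 2.982]
ft_force: [0.9, 0.2, 0.3]
gripper_width: 0.0121
```

Request:
carry_out:
  increments:
    - {"xyz": [0, 0, 0], "angular": [0, 0, 0], "jaw": 0}
    - {"xyz": [0, 0, 0], "angular": [0, 0, 0], "jaw": 0}
    - {"xyz": [0, 0, 0], "angular": [0, 0, 0], "jaw": 0}
    - {"xyz": [0, 0, 0], "angular": [0, 0, 0], "jaw": 0}
    - {"xyz": [0, 0, 0], "angular": [0, 0, 0], "jaw": 0}

```text
clock: 3.8
tcp_pos: [0.621, 0.3065, 0.0247]
eef_rot: [3.141, 0.0, 2.982]
ft_force: [-0.6, -0.3, 3.0]
gripper_width: 0.011
```

Run:
```python
from h import *
plan([.618,.3077,.020],2.982)
cv2.imwrite("pics/w4.png",robot.snapshot("wrist")[:,:,::-1])
```

```text
t 3.8 tcp [0.621  0.3065 0.0247] rpy [3.1414 0.0004 2.9818] q [ 0.381   0.4038  1.6824 -0.      1.055  -1.03  ] w 0.011 F [-0.5582 -0.3351  2.9733]
xyz [3.2 0.7 4.7] ang [ 0.0002  0.0004 -0.0002]
```

View pics/w4.png

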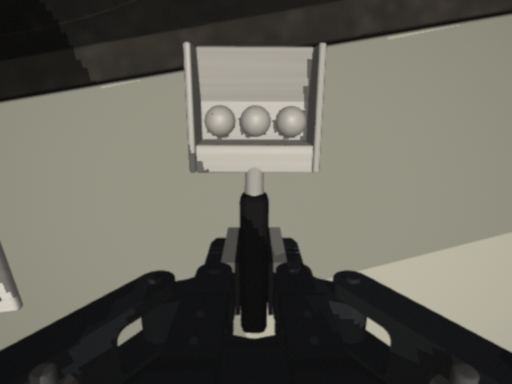

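Request:
carry_out:
  increments:
    - {"xyz": [0, 0, -4], "angular": [0, 0, 0], "jaw": 0}
    - {"xyz": [0, 0, -12], "angular": [0, 0, 0], "jaw": 0}
    - {"xyz": [0, 0, -22], "angular": [0, 0, 0], "jaw": 0}
    - {"xyz": [0, 0, -32], "angular": [0, 0, 0], "jaw": 0}
    - {"xyz": [0, 0, -42], "angular": [0, 0, 0], "jaw": 0}

```text
clock: 4.35
tcp_pos: [0.6211, 0.3065, 0.0676]
eef_rot: [3.141, 0.001, 2.982]
ft_force: [0.4, -0.4, -1.6]
gripper_width: 0.0108
```

Request:
carry_out:
  increments:
    - {"xyz": [0, 0, -10], "angular": [0, 0, 0], "jaw": 0}
    - {"xyz": [0, 0, -20], "angular": [0, 0, 0], "jaw": 0}
    - {"xyz": [0, 0, -28], "angular": [0, 0, 0], "jaw": 0}
    - {"xyz": [0, 0, -34], "angular": [0, 0, 0], "jaw": 0}
    - {"xyz": [0, 0, -36], "angular": [0, 0, 0], "jaw": 0}

```text
clock: 4.85
tcp_pos: [0.6212, 0.3066, 0.1034]
eef_rot: [3.141, 0.001, 2.982]
ft_force: [0.4, -0.3, -1.0]
gripper_width: 0.0104
```

Run:
```python
from h import *
plan([.73,.3,.105],2.982)
cv2.imwrite("pics/w5.png",robot.snapshot("wrist")[:,:,::-1])
```

```text
t 4.85 tcp [0.6212 0.3066 0.1034] rpy [3.1409 0.0012 2.9818] q [ 0.381   0.3155  1.649   0.      1.1757 -1.03  ] w 0.0104 F [ 0.404  -0.3376 -0.9784]
xyz [-108.4   10.8   -1.4] ang [ 0.0007  0.0012 -0.0002]
```

View pics/w5.png

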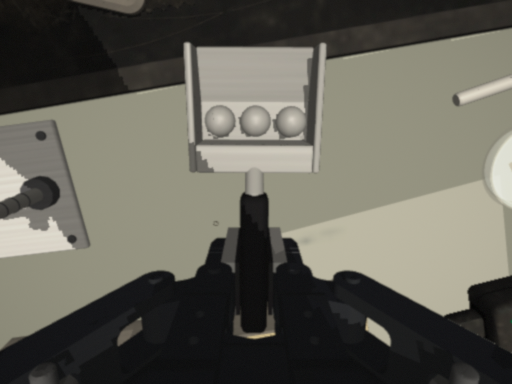

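Request:
carry_out:
  increments:
    - {"xyz": [-3, -1, -1], "angular": [0, 0, 0], "jaw": 0}
    - {"xyz": [-10, -3, -2], "angular": [0, 0, 0], "jaw": 0}
    - {"xyz": [-21, -7, -2], "angular": [0, 0, 0], "jaw": 0}
    - {"xyz": [-35, -12, -2], "angular": [0, 0, 0], "jaw": 0}
    - {"xyz": [-50, -17, -2], "angular": [0, 0, 0], "jaw": 0}

```text
clock: 5.4
tcp_pos: [0.6687, 0.2808, 0.1041]
eef_rot: [-3.141, -0.0, 2.982]
ft_force: [0.4, -0.1, -0.6]
gripper_width: 0.0109
```

Request:
carry_out:
  increments:
    - {"xyz": [-15, -5, 0], "angular": [0, 0, 0], "jaw": 0}
    - {"xyz": [-30, -11, 0], "angular": [0, 0, 0], "jaw": 0}
    - {"xyz": [-44, -18, 0], "angular": [0, 0, 0], "jaw": 0}
    - {"xyz": [-55, -28, 0], "angular": [0, 0, 0], "jaw": 0}
    - {"xyz": [-61, -40, 0], "angular": [0, 0, 0], "jaw": 0}

```text
clock: 5.9
tcp_pos: [0.7224, 0.2313, 0.1042]
eef_rot: [-3.142, 0.0, 2.982]
ft_force: [-0.5, -0.7, -1.1]
gripper_width: 0.0105
```

Run:
```python
from h import *
plan([.728,.02,.105],2.982)
```

```text
t 5.9 tcp [0.7224 0.2313 0.1042] rpy [-3.1416  0.0001  2.9816] q [ 0.2392  0.4475  1.4756 -0.0001  1.2184 -1.1715] w 0.0105 F [-0.4828 -0.72   -1.0741]
xyz [ -39.2 -207.7   -0.8] ang [-0.      0.0001 -0.0004]
```

Request:
carry_out:
  increments:
    - {"xyz": [-3, -12, 0], "angular": [0, 0, 0], "jaw": 0}
    - {"xyz": [-6, -25, 0], "angular": [0, 0, 0], "jaw": 0}
    - {"xyz": [-9, -40, 0], "angular": [0, 0, 0], "jaw": 0}
    - {"xyz": [-12, -56, 0], "angular": [0, 0, 0], "jaw": 0}
    - {"xyz": [-15, -72, 0], "angular": [0, 0, 0], "jaw": 0}

```text
clock: 6.4
tcp_pos: [0.7245, 0.1576, 0.1045]
eef_rot: [-3.142, 0.0, 2.982]
ft_force: [0.1, -0.3, 0.4]
gripper_width: 0.0108
```

Request:
carry_out:
  increments:
    - {"xyz": [-3, -16, 0], "angular": [0, 0, 0], "jaw": 0}
    - {"xyz": [-6, -32, 0], "angular": [0, 0, 0], "jaw": 0}
    - {"xyz": [-9, -48, 0], "angular": [0, 0, 0], "jaw": 0}
    - {"xyz": [-12, -64, 0], "angular": [0, 0, 0], "jaw": 0}
    - {"xyz": [-15, -80, 0], "angular": [0, 0, 0], "jaw": 0}

```text
clock: 6.9
tcp_pos: [0.7268, 0.0762, 0.1043]
eef_rot: [3.142, 0.0, 2.982]
ft_force: [-0.2, 1.0, -1.0]
gripper_width: 0.0109
```

Run:
```python
from h import *
plan([.6985,.0145,.105],2.982)
```

```text
t 6.9 tcp [0.7268 0.0762 0.1043] rpy [3.1416 0.     2.9817] q [ 0.031   0.3915  1.5498  0.      1.2003 -1.3799] w 0.0109 F [-0.2477  1.0306 -1.0036]
xyz [ 18.1 -65.4  -0.7] ang [ 0.      0.     -0.0003]
```

Request:
carry_out:
  increments:
    - {"xyz": [1, -16, 0], "angular": [0, 0, 0], "jaw": 0}
    - {"xyz": [4, -32, 0], "angular": [0, 0, 0], "jaw": 0}
    - {"xyz": [8, -46, 0], "angular": [0, 0, 0], "jaw": 0}
    - {"xyz": [12, -56, 0], "angular": [0, 0, 0], "jaw": 0}
    - {"xyz": [15, -62, 0], "angular": [0, 0, 0], "jaw": 0}

```text
clock: 7.4
tcp_pos: [0.7013, 0.0179, 0.1043]
eef_rot: [3.142, -0.0, 2.981]
ft_force: [-0.7, -0.6, -0.7]
gripper_width: 0.0107
```

Request:
carry_out:
  increments:
    - {"xyz": [2, -3, 3], "angular": [0, 0, 0], "jaw": 0}
    - {"xyz": [3, -4, 10], "angular": [0, 0, 0], "jaw": 0}
    - {"xyz": [3, -4, 18], "angular": [0, 0, 0], "jaw": 0}
    - {"xyz": [3, -4, 25], "angular": [0, 0, 0], "jaw": 0}
    - {"xyz": [3, -4, 28], "angular": [0, 0, 0], "jaw": 0}

```text
clock: 7.9
tcp_pos: [0.6977, 0.0158, 0.0744]
eef_rot: [-3.141, -0.002, 2.982]
ft_force: [0.3, 0.1, -1.7]
gripper_width: 0.0106
```

Run:
```python
from h import *
plan([.6985,.0145,.075],2.982)
p=robot.camera_params("wrist")
cv2.imwrite("pics/w6.png",robot.snapshot("wrist")[:,:,::-1])
s=robot.snapshot("side"); cv2.imwrite("pics/s6.png",cv2.resize(s[120:270,180:340,::-1],None,fx=4.5,fy=4,interpolation=cv2.INTER_CUBIC))
for X in [(.59,.032,.018),(.61,.0288,.018),(.59,.032,.036),(.636,.032,.036),(.544,.032,.036)]: print(X,proj("wrist",X,p))
```

```text
t 7.9 tcp [0.6977 0.0158 0.0744] rpy [-3.1414 -0.0024  2.9823] q [-0.0543  0.3579  1.6483  0.0001  1.1378 -1.4658] w 0.0106 F [ 0.2882  0.1242 -1.6681]
xyz [-1.  -1.2 -0.6] ang [-0.0002 -0.0024  0.0003]
(0.59, 0.032, 0.018) [252.3021  21.3655]
(0.61, 0.0288, 0.018) [252.3751  60.1736]
(0.59, 0.032, 0.036) [252.1816  12.9388]
(0.636, 0.032, 0.036) [265.7705 105.8401]
(0.544, 0.032, 0.036) [236.431  -94.7412]
```

View pics/w6.png

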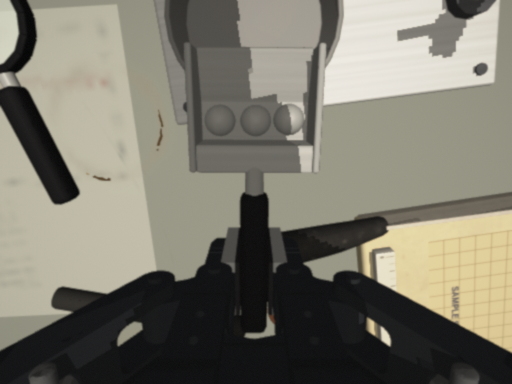

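View pics/s6.png

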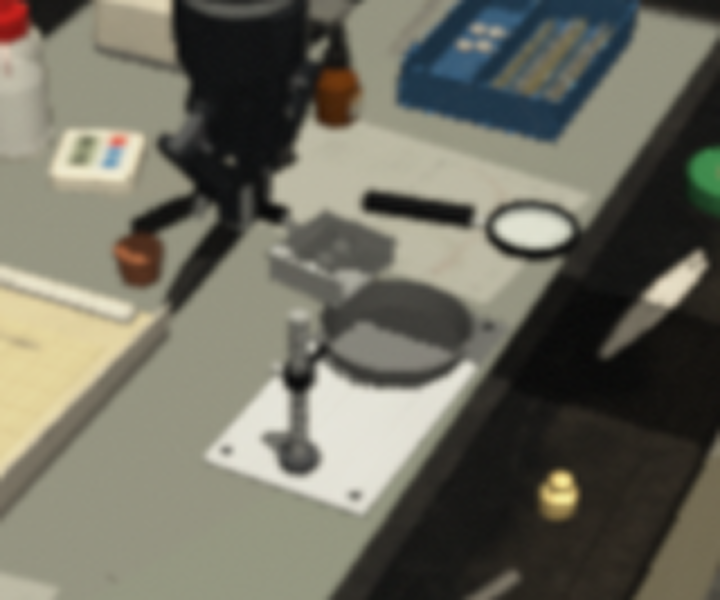

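Run:
```python
from h import *
p=robot.camera_params("wrist")
print(onz("wrist",255,46,.0677,p))
L=onz("wrist",255,46,.0677,p)
s=robot.observe(); R=Rt(s["eef_rot"]); r=R.inv().apply(L-s["tcp_pos"]); print("lip in tool",r*1000)
# schedule: pivot about lip w/ lip target moving to end
a=np.array([np.cos(-.16),np.sin(-.16),0]); 
end=np.array([.590,.032,.042])+a*.020
for k in range(1,11):
    f=k/10; phi=f*np.deg2rad(45)
    for sg in (1,):
        T=R*Ro.from_rotvec([0,sg*phi,0])
        lip=L+(end-L)*min(1,f*1.0)
        tcp=lip-T.apply(r)
        print(k,"xyz",(R.inv().apply(tcp-s["tcp_pos"])*1000).round(1),"ang",(sg*phi).round(3), "toolz",T.apply([0,0,1]),"tcp",tcp)
```

```text
[0.6103 0.03   0.0677]
lip in tool [88.7554  0.2185  7.446 ]
1 xyz [-0.3 -0.1  9.6] ang 0.079 toolz [-0.0794  0.0126 -0.9968] tcp [0.6982 0.0155 0.0654]
2 xyz [-0.  -0.2 19.1] ang 0.157 toolz [-0.1564  0.025  -0.9874] tcp [0.6979 0.0154 0.0559]
3 xyz [ 0.8 -0.4 28.6] ang 0.236 toolz [-0.2324  0.0372 -0.9719] tcp [0.697  0.0154 0.0463]
4 xyz [ 2.2 -0.5 38.1] ang 0.314 toolz [-0.307   0.0492 -0.9504] tcp [0.6956 0.0155 0.0369]
5 xyz [ 4.1 -0.6 47.4] ang 0.393 toolz [-0.3796  0.0609 -0.9231] tcp [0.6937 0.0157 0.0276]
6 xyz [ 6.5 -0.7 56.5] ang 0.471 toolz [-0.45    0.0722 -0.8901] tcp [0.6913 0.016  0.0185]
7 xyz [ 9.4 -0.9 65.5] ang 0.55 toolz [-0.5176  0.0831 -0.8516] tcp [0.6884 0.0163 0.0095]
8 xyz [12.8 -1.  74.2] ang 0.628 toolz [-0.5819  0.0934 -0.8079] tcp [0.6849 0.0167 0.0008]
9 xyz [16.7 -1.1 82.6] ang 0.707 toolz [-0.6427  0.1032 -0.7591] tcp [ 0.6811  0.0172 -0.0076]
10 xyz [21.1 -1.2 90.6] ang 0.785 toolz [-0.6995  0.1123 -0.7057] tcp [ 0.6768  0.0178 -0.0156]
```

```bash
cat > tip.py <<'E'
from h import *
import sys
# args: phi0 (current), then list of phi,lipz targets ; lip fixed in tool r
r=np.array([88.76,0.2,7.45])/1000
def sched(rows):
    s=robot.observe(); R=Rt(s["eef_rot"])
    base=Ro.from_euler("z",2.9823)*Ro.from_euler("x",np.pi)
    print("t",s["clock"],"tcp",s["tcp_pos"],"tilt",(base.inv()*R).as_rotvec(),"lip",s["tcp_pos"]+R.apply(r),"q",s["joint_positions"],"w",s["gripper_width"],"F",s["ft_force"])
    for phi,lip in rows:
        T=base*Ro.from_rotvec([0,-phi,0]); tcp=np.array(lip)-T.apply(r)
        print("xyz",(R.inv().apply(tcp-s["tcp_pos"])*1000).round(1),"ang",(R.inv()*T).as_rotvec().round(3))
E
python3 - <<'E'
from tip import *
x,y=.610,.029
sched([(.03,(x,y,.066)),(.09,(x,y,.062)),(.16,(x,y,.057)),(.23,(x,y,.052)),(.28,(x,y,.048))])
E
```

```text
t 8.0 tcp [0.6979 0.0157 0.075 ] tilt [0.0002 0.002  0.0001] lip [0.6103 0.0299 0.0677] q [-0.0544  0.3575  1.6478  0.      1.1383 -1.4658] w 0.010988803480881236 F [ 0.2965 -0.8446 -1.1986]
xyz [ 0.4 -1.  -1.1] ang [-0.    -0.032 -0.   ]
xyz [ 1.2 -1.  -2.4] ang [-0.    -0.092 -0.   ]
xyz [ 2.5 -1.  -3.5] ang [-0.    -0.162 -0.   ]
xyz [ 4.2 -1.  -4.5] ang [-0.    -0.232 -0.   ]
xyz [ 5.7 -1.  -4.7] ang [-0.    -0.282 -0.   ]
```

Request:
carry_out:
  increments:
    - {"xyz": [0.5, -1, -1], "angular": [0, -0.03, 0], "jaw": 0}
    - {"xyz": [1, -1, -2.5], "angular": [0, -0.09, 0], "jaw": 0}
    - {"xyz": [2.5, -1, -3.5], "angular": [0, -0.16, 0], "jaw": 0}
    - {"xyz": [4, -1, -4.5], "angular": [0, -0.23, 0], "jaw": 0}
    - {"xyz": [5.5, -1, -4.5], "angular": [0, -0.28, 0], "jaw": 0}

```text
clock: 8.5
tcp_pos: [0.6929, 0.0154, 0.0815]
eef_rot: [3.141, 0.283, 2.982]
ft_force: [-0.4, 1.0, -0.6]
gripper_width: 0.0108
```

Run:
```python
from tip import *
x,y=.610,.029
sched([(.32,(x,y,.046)),(.36,(x,y,.044)),(.40,(x,y,.043)),(.44,(x,y,.042)),(.47,(x,y,.042))])
```

```text
t 8.5 tcp [0.6929 0.0154 0.0815] tilt [-0.0001 -0.2829  0.0002] lip [0.6109 0.0289 0.0495] q [-0.0422  0.2021  1.848  -0.0449  0.8108 -1.4271] w 0.010783197490667506 F [-0.3501  0.9993 -0.6071]
xyz [ 2.2  0.  -0.1] ang [ 0.    -0.037 -0.   ]
xyz [ 3.2  0.  -1.7] ang [ 0.    -0.077 -0.   ]
xyz [ 4.1  0.  -4.3] ang [ 0.    -0.117 -0.   ]
xyz [ 5.2  0.  -6.8] ang [ 0.    -0.157 -0.   ]
xyz [ 5.9  0.  -9.4] ang [ 0.    -0.187 -0.   ]
```

Request:
carry_out:
  increments:
    - {"xyz": [2, 0, 0], "angular": [0, -0.04, 0], "jaw": 0}
    - {"xyz": [3, 0, -2], "angular": [0, -0.08, 0], "jaw": 0}
    - {"xyz": [4, 0, -4.5], "angular": [0, -0.12, 0], "jaw": 0}
    - {"xyz": [5, 0, -7], "angular": [0, -0.16, 0], "jaw": 0}
    - {"xyz": [6, 0, -9.5], "angular": [0, -0.19, 0], "jaw": 0}

```text
clock: 9.0
tcp_pos: [0.6845, 0.0167, 0.0887]
eef_rot: [3.142, 0.471, 2.982]
ft_force: [0.2, -0.2, -0.8]
gripper_width: 0.0104
```

Run:
```python
from tip import *
x,y=.610,.029
sched([(.52,(x,y,.042)),(.58,(x,y,.042)),(.64,(x,y,.042)),(.68,(x,y,.042)),(.70,(x,y,.042))])
cv2.imwrite("pics/w7.png",robot.snapshot("wrist")[:,:,::-1])
```

```text
t 9.0 tcp [0.6845 0.0167 0.0887] tilt [ 0.     -0.4714  0.0003] lip [0.6098 0.029  0.0418] q [-0.0303  0.104   1.9819 -0.1053  0.5901 -1.3679] w 0.010391184792942942 F [ 0.1668 -0.2325 -0.8367]
xyz [ 0.2  0.1 -4.4] ang [-0.    -0.049 -0.   ]
xyz [ 1.1  0.1 -9.7] ang [-0.    -0.109 -0.   ]
xyz [  2.2   0.1 -14.9] ang [-0.    -0.169 -0.   ]
xyz [  3.2   0.1 -18.3] ang [-0.    -0.209 -0.   ]
xyz [  3.7   0.1 -20. ] ang [-0.    -0.229 -0.   ]
```

View pics/w7.png

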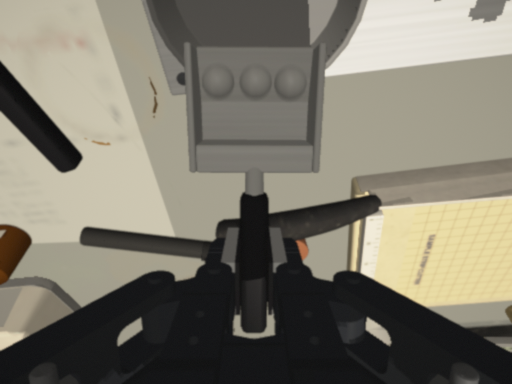

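Request:
carry_out:
  increments:
    - {"xyz": [0, 0, 0], "angular": [0, 0, 0], "jaw": 0}
    - {"xyz": [0, 0, 0], "angular": [0, 0, 0], "jaw": 0}
    - {"xyz": [0, 0, 0], "angular": [0, 0, 0], "jaw": 0}
    - {"xyz": [0, 0, -2], "angular": [0, -0.02, 0], "jaw": 0}
    - {"xyz": [0, 0, -4], "angular": [0, -0.05, 0], "jaw": 0}

```text
clock: 9.55
tcp_pos: [0.6835, 0.0167, 0.0924]
eef_rot: [3.141, 0.522, 2.982]
ft_force: [-0.2, 0.7, -0.5]
gripper_width: 0.0109
```

Run:
```python
from tip import *
x,y=.610,.029
sched([(.52,(x,y,.042)),(.58,(x,y,.042))])
cv2.imwrite("pics/w8.png",robot.snapshot("wrist")[:,:,::-1])
s=robot.snapshot("side"); cv2.imwrite("pics/s8.png",cv2.resize(s[120:270,180:340,::-1],None,fx=4.5,fy=4,interpolation=cv2.INTER_CUBIC))
```

```text
t 9.55 tcp [0.6835 0.0167 0.0924] tilt [ 0.0001 -0.5222  0.0007] lip [0.6112 0.0286 0.0417] q [-0.0275  0.0809  2.0129 -0.1299  0.5331 -1.3437] w 0.010864443536031039 F [-0.1644  0.6504 -0.5271]
xyz [ 0.9  0.3 -0.7] ang [-0.     0.002 -0.001]
xyz [ 1.5  0.3 -6. ] ang [-0.    -0.058 -0.001]
```

View pics/w8.png

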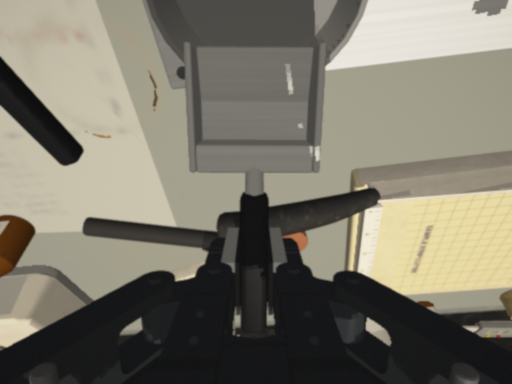

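View pics/s8.png

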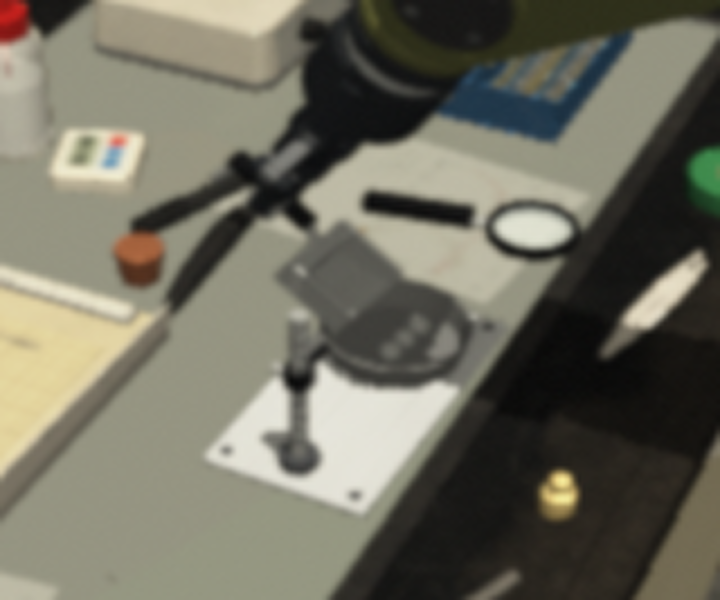

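Run:
```python
from h import *
plan([.715,.02,.13],2.982)
```

```text
t 9.65 tcp [0.6821 0.0169 0.0913] rpy [-3.1414  0.5193  2.982 ] q [-0.0272  0.0804  2.0148 -0.1293  0.5346 -1.3443] w 0.011 F [-0.0311  0.0797 -0.179 ]
xyz [-47.    8.2 -17.7] ang [-0.0002  0.5193 -0.    ]
```

Request:
carry_out:
  increments:
    - {"xyz": [-4, 0, -7], "angular": [0, 0, 0], "jaw": 0}
    - {"xyz": [-12, 1, -13], "angular": [0, 0.08, 0], "jaw": 0}
    - {"xyz": [-23, 3, -16], "angular": [0, 0.2, 0], "jaw": 0}
    - {"xyz": [-35, 6, -18], "angular": [0, 0.33, 0], "jaw": 0}
    - {"xyz": [-47, 8, -18], "angular": [0, 0.46, 0], "jaw": 0}

```text
clock: 10.15
tcp_pos: [0.7168, 0.0199, 0.1339]
eef_rot: [3.141, 0.058, 2.982]
ft_force: [1.6, -0.6, -0.3]
gripper_width: 0.0107
```

Run:
```python
from h import *
plan([.725,.10,.13],2.982)
```

```text
t 10.15 tcp [0.7168 0.0199 0.1339] rpy [3.1407 0.0584 2.9823] q [-0.0449  0.3052  1.608  -0.0063  1.1703 -1.4541] w 0.0107 F [ 1.6415 -0.5989 -0.3218]
xyz [ 4.9 80.4  3.7] ang [0.0009 0.0584 0.0003]
```

Request:
carry_out:
  increments:
    - {"xyz": [2, 20, 1], "angular": [0, 0.04, 0], "jaw": 0}
    - {"xyz": [5, 50, 2], "angular": [0, 0.058, 0], "jaw": 0}
    - {"xyz": [8, 85, 2], "angular": [0, 0.058, 0], "jaw": 0}
    - {"xyz": [11, 120, 2], "angular": [0, 0.058, 0], "jaw": 0}
    - {"xyz": [13, 155, 2], "angular": [0, 0.058, 0], "jaw": 0}

```text
clock: 10.65
tcp_pos: [0.7282, 0.1761, 0.1289]
eef_rot: [3.141, 0.003, 2.982]
ft_force: [1.0, -0.6, -1.4]
gripper_width: 0.0106
```

Run:
```python
from h import *
plan([.625,.306,.10],2.982)
```

```text
t 10.65 tcp [0.7282 0.1761 0.1289] rpy [3.1411 0.003  2.9817] q [ 0.1658  0.4053  1.4881 -0.0005  1.2452 -1.2449] w 0.0106 F [ 1.0028 -0.5706 -1.359 ]
xyz [122.6 111.8  28.6] ang [ 0.0005  0.003  -0.0003]
```

Request:
carry_out:
  increments:
    - {"xyz": [5, 35, 0], "angular": [0, 0, 0], "jaw": 0}
    - {"xyz": [15, 65, 0], "angular": [0, 0, 0], "jaw": 0}
    - {"xyz": [35, 88, 5], "angular": [0, 0, 0], "jaw": 0}
    - {"xyz": [65, 102, 12], "angular": [0, 0, 0], "jaw": 0}
    - {"xyz": [95, 111, 20], "angular": [0, 0, 0], "jaw": 0}

```text
clock: 11.15
tcp_pos: [0.6515, 0.3012, 0.1088]
eef_rot: [3.14, 0.004, 2.983]
ft_force: [0.1, 0.4, 0.3]
gripper_width: 0.0109
```

Run:
```python
from h import *
plan([.625,.306,.030],2.982)
```

```text
t 11.15 tcp [0.6515 0.3012 0.1088] rpy [3.1401 0.0038 2.9827] q [ 0.3585  0.3589  1.584  -0.0006  1.1946 -1.0532] w 0.0109 F [0.122  0.434  0.3069]
xyz [27.2  0.4 78.7] ang [0.0015 0.0038 0.0007]
```

Request:
carry_out:
  increments:
    - {"xyz": [18, 0, 20], "angular": [0, 0.003, 0], "jaw": 0}
    - {"xyz": [26, 0, 40], "angular": [0, 0.003, 0], "jaw": 0}
    - {"xyz": [27, 0, 58], "angular": [0, 0.003, 0], "jaw": 0}
    - {"xyz": [27, 0, 70], "angular": [0, 0.003, 0], "jaw": 0}
    - {"xyz": [27, 0, 77], "angular": [0, 0.003, 0], "jaw": 0}

```text
clock: 11.65
tcp_pos: [0.6252, 0.3033, 0.0296]
eef_rot: [-3.141, -0.002, 2.981]
ft_force: [-0.5, 0.4, -0.7]
gripper_width: 0.0106
```

Request:
carry_out:
  increments:
    - {"xyz": [0, 0, 0], "angular": [0, 0, 0], "jaw": 0}
    - {"xyz": [0, 0, 1.5], "angular": [0, 0, 0], "jaw": 0}
    - {"xyz": [0, 0, 3], "angular": [0, 0, 0], "jaw": 0}
    - {"xyz": [0, 0, 4.5], "angular": [0, 0, 0], "jaw": 0}
    - {"xyz": [0, 0, 5.5], "angular": [0, 0, 0], "jaw": 0}

```text
clock: 12.15
tcp_pos: [0.6252, 0.3038, 0.0257]
eef_rot: [3.141, -0.0, 2.982]
ft_force: [-0.6, -0.1, -1.1]
gripper_width: 0.0108
```

Run:
```python
from h import *
plan([.625,.306,.025],2.982)
cv2.imwrite("pics/w9.png",robot.snapshot("wrist")[:,:,::-1])
```

```text
t 12.15 tcp [0.6252 0.3038 0.0257] rpy [ 3.1412 -0.0004  2.9817] q [ 0.3749  0.4076  1.6752  0.0006  1.0589 -1.0363] w 0.0108 F [-0.6307 -0.0705 -1.144 ]
xyz [0.6 2.2 0.7] ang [ 0.0004 -0.0004 -0.0003]
```

View pics/w9.png

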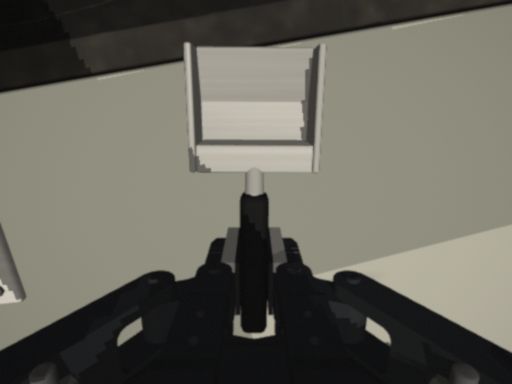

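Request:
carry_out:
  increments:
    - {"xyz": [0, 0, 0.5], "angular": [0, 0, 0], "jaw": 0}
    - {"xyz": [0, 0, 1], "angular": [0, 0, 0], "jaw": 0}
    - {"xyz": [0, 0, 1.5], "angular": [0, 0, 0], "jaw": 0}
    - {"xyz": [0, 0, 1.5], "angular": [0, 0, 0], "jaw": 0}
    - {"xyz": [0, 0, 1.5], "angular": [0, 0, 0], "jaw": 0}

```text
clock: 12.7
tcp_pos: [0.6251, 0.3038, 0.0246]
eef_rot: [3.141, -0.001, 2.982]
ft_force: [-2.1, -0.7, 5.6]
gripper_width: 0.0106
```

Contact with the mat is confirmed at 5.6 N upward, so I'll release.

Request:
carry_out:
  increments:
    - {"xyz": [0, 0, -0.5], "angular": [0, 0, 0], "jaw": 0.3}
    - {"xyz": [0, 0, -0.5], "angular": [0, 0, 0], "jaw": 0.6}
    - {"xyz": [0, 0, -0.5], "angular": [0, 0, 0], "jaw": 0.9}
    - {"xyz": [0, 0, -0.5], "angular": [0, 0, 0], "jaw": 1}
    - {"xyz": [0, 0, -0.5], "angular": [0, 0, 0], "jaw": 1}

```text
clock: 13.2
tcp_pos: [0.6248, 0.3037, 0.024]
eef_rot: [-3.141, -0.001, 2.982]
ft_force: [0.3, 0.4, -0.0]
gripper_width: 0.0815
```

Request:
carry_out:
  increments:
    - {"xyz": [0, 0, -10], "angular": [0, 0, 0], "jaw": 1}
    - {"xyz": [0, 0, -30], "angular": [0, 0, 0], "jaw": 1}
    - {"xyz": [0, 0, -70], "angular": [0, 0, 0], "jaw": 1}
    - {"xyz": [0, 0, -115], "angular": [0, 0, 0], "jaw": 1}
    - {"xyz": [0, 0, -160], "angular": [0, 0, 0], "jaw": 1}

```text
clock: 13.7
tcp_pos: [0.6248, 0.3036, 0.1864]
eef_rot: [3.142, -0.001, 2.982]
ft_force: [0.5, 0.4, 0.6]
gripper_width: 0.0853
```

Run:
```python
from h import *
plan([.60,-.115,.23],-2.982)
cv2.imwrite("pics/w10.png",robot.snapshot("wrist")[:,:,::-1])
s=robot.snapshot("side"); cv2.imwrite("pics/s10.png",cv2.resize(s[150:310,180:340,::-1],None,fx=3.7,fy=3.7,interpolation=cv2.INTER_CUBIC))
```

```text
t 13.7 tcp [0.6248 0.3036 0.1864] rpy [ 3.1416 -0.001   2.9818] q [ 0.3749  0.2492  1.5834  0.0006  1.3098 -1.0363] w 0.0853 F [0.4572 0.4086 0.5826]
xyz [ -42.1 -417.2  -43.6] ang [ 0.0002 -0.001  -0.3194]
```

View pics/w10.png

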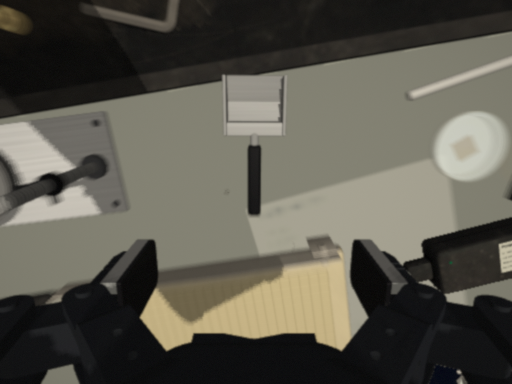

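View pics/s10.png

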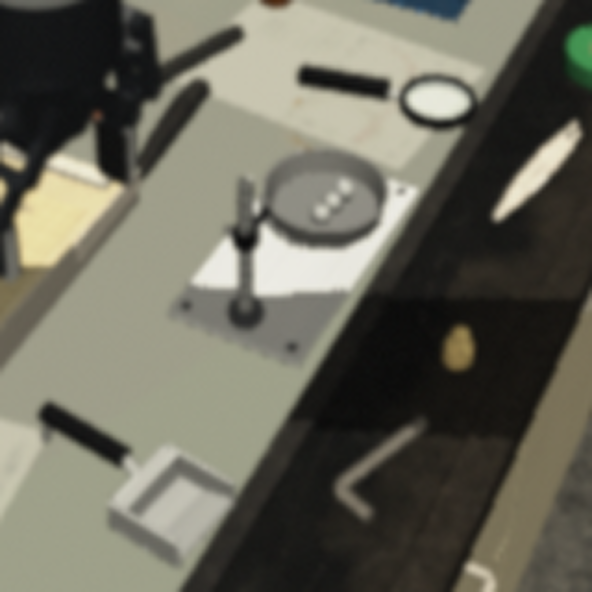

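Request:
carry_out:
  increments:
    - {"xyz": [-3, -30, -10], "angular": [0, 0, -0.03], "jaw": 1}
    - {"xyz": [-8, -75, -25], "angular": [0, 0, -0.06], "jaw": 1}
    - {"xyz": [-13, -120, -40], "angular": [0, 0, -0.1], "jaw": 1}
    - {"xyz": [-18, -165, -43], "angular": [0, 0, -0.14], "jaw": 1}
    - {"xyz": [-22, -205, -43], "angular": [0, 0, -0.16], "jaw": 1}

```text
clock: 14.3
tcp_pos: [0.6145, 0.0959, 0.2292]
eef_rot: [3.141, 0.002, -3.14]
ft_force: [0.9, -0.3, 0.5]
gripper_width: 0.0854
```

Run:
```python
from h import *
import pickle
plan([.60,-.115,.23],-2.982)
p=robot.camera_params("wrist"); im=robot.snapshot("wrist"); pickle.dump(p,open("w11.pkl","wb"))
cv2.imwrite("pics/w11.png",im[:,:,::-1])
```

```text
t 14.3 tcp [0.6145 0.0959 0.2292] rpy [ 3.1414  0.0021 -3.1404] q [ 0.0685  0.0629  1.7191  0.      1.3575 -1.5034] w 0.0854 F [ 0.858  -0.3307  0.4519]
xyz [  14.7 -210.9   -0.8] ang [-0.      0.0021 -0.1584]
```

View pics/w11.png

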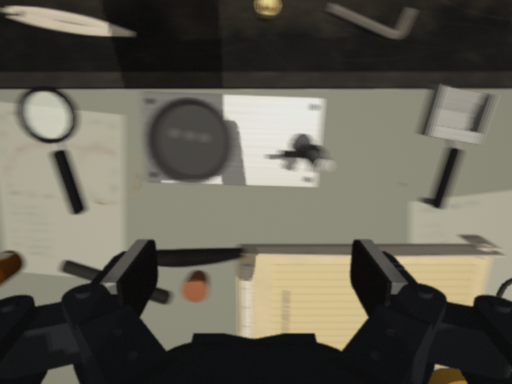

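Request:
carry_out:
  increments:
    - {"xyz": [3, -45, 0], "angular": [0, 0, -0.05], "jaw": 1}
    - {"xyz": [6, -90, 0], "angular": [0, 0, -0.1], "jaw": 1}
    - {"xyz": [10, -135, 0], "angular": [0, 0, -0.14], "jaw": 1}
    - {"xyz": [14, -180, 0], "angular": [0, 0, -0.158], "jaw": 1}
    - {"xyz": [15, -210, 0], "angular": [0, 0, -0.158], "jaw": 1}

```text
clock: 14.85
tcp_pos: [0.5987, -0.1147, 0.2277]
eef_rot: [-3.141, -0.001, -2.985]
ft_force: [0.2, -0.4, 0.3]
gripper_width: 0.0853
```

Request:
carry_out:
  increments:
    - {"xyz": [0, 0, 0], "angular": [0, 0, 0], "jaw": 1}
    - {"xyz": [0, 0, 0], "angular": [0, 0, 0], "jaw": 1}
    - {"xyz": [0, 0, 0], "angular": [0, 0, 0], "jaw": 1}
    - {"xyz": [0, 0, 0], "angular": [0, 0, 0], "jaw": 1}
    - {"xyz": [0, 0, 0], "angular": [0, 0, 0], "jaw": 1}

```text
clock: 15.35
tcp_pos: [0.5994, -0.1111, 0.2273]
eef_rot: [3.141, -0.001, -2.982]
ft_force: [-0.0, -0.1, 0.8]
gripper_width: 0.0854
```

Run:
```python
from h import *
import pickle
plan([.6215,-.113,.06],-2.982)
p=robot.camera_params("wrist"); im=robot.snapshot("wrist"); pickle.dump(p,open("w12.pkl","wb"))
cv2.imwrite("pics/w12.png",cv2.resize(im[:,:,::-1],None,fx=1.5,fy=1.5,interpolation=cv2.INTER_CUBIC))
```

```text
t 15.35 tcp [ 0.5994 -0.1111  0.2273] rpy [ 3.1412 -0.0009 -2.9818] q [-0.2713  0.0389  1.7472 -0.0001  1.3564 -2.0019] w 0.0854 F [-0.0238 -0.1459  0.798 ]
xyz [-21.7  -5.5 167.3] ang [ 0.0003 -0.0009  0.0002]
```

View pics/w12.png

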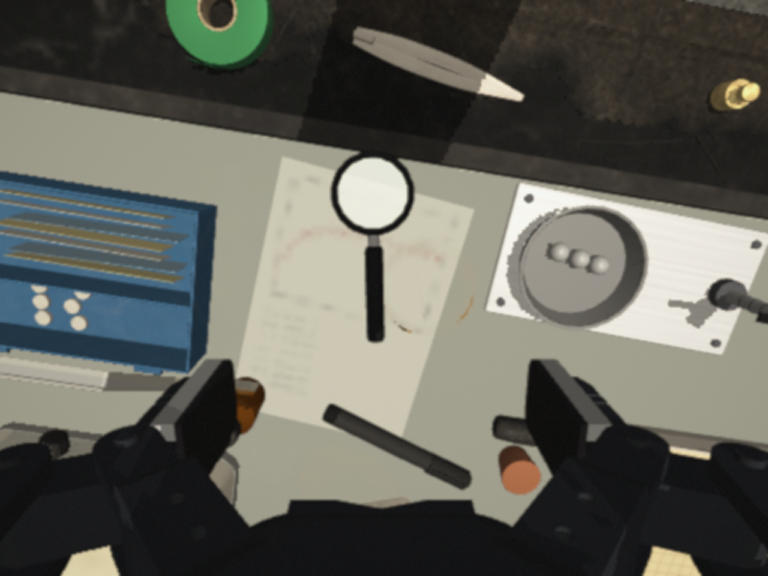

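Run:
```python
from h import *
import pickle
p=pickle.load(open("w12.pkl","rb"))
f=lambda u,v,z:onz("wrist",(u+.5)/1.5-.5,(v+.5)/1.5-.5,z,p)
l=f(372.5,194,.016);a=f(374,248,.022);b=f(376,341,.022)
print(l,a,b,"yaw",np.arctan2(*(b-l)[1::-1]))
for q in [(520,183),(768,228),(722,354),(487,309)]: print(f(*q,.014))
print("rim",f(578,266,.036))
g=l+.06*(b-l)/np.linalg.norm((b-l)[:2]); print(g)
plan([g[0],g[1],.013],-2.982)
```

```text
[ 0.5645 -0.1232  0.016 ] [ 0.6022 -0.1161  0.022 ] [ 0.6737 -0.1033  0.022 ] yaw 0.1800278503829782
[ 0.5401 -0.0196  0.014 ]
[0.5429 0.1686 0.014 ]
[0.6444 0.1696 0.014 ]
[ 0.6372 -0.0224  0.014 ]
rim [0.5893 0.028  0.036 ]
[ 0.6236 -0.1125  0.0192]
t 15.4 tcp [ 0.5994 -0.1112  0.2273] rpy [ 3.1413 -0.001  -2.9819] q [-0.2715  0.039   1.7472 -0.0001  1.3564 -2.002 ] w 0.0854 F [-0.0916  0.7026 -0.1759]
xyz [-23.9  -5.1 214.3] ang [ 0.0003 -0.001   0.0001]
```

Request:
carry_out:
  increments:
    - {"xyz": [-10, -2, 30], "angular": [0, 0, -0.01], "jaw": 1}
    - {"xyz": [-20, -4, 75], "angular": [0, 0, -0.015], "jaw": 1}
    - {"xyz": [-23, -5, 120], "angular": [0, 0, -0.015], "jaw": 1}
    - {"xyz": [-23, -5, 155], "angular": [0, 0, -0.015], "jaw": 1}
    - {"xyz": [-23, -5, 170], "angular": [0, 0, -0.015], "jaw": 1}

```text
clock: 15.9
tcp_pos: [0.6198, -0.1122, 0.0525]
eef_rot: [3.138, -0.008, -2.968]
ft_force: [-1.1, 0.0, -0.4]
gripper_width: 0.0851
```

Request:
carry_out:
  increments:
    - {"xyz": [0, 0, 5], "angular": [0, 0, 0], "jaw": 1}
    - {"xyz": [0, 0, 10], "angular": [0, 0, 0], "jaw": 1}
    - {"xyz": [0, 0, 15], "angular": [0, 0, 0], "jaw": 1}
    - {"xyz": [0, 0, 18], "angular": [0, 0, 0], "jaw": 1}
    - {"xyz": [0, 0, 18], "angular": [0, 0, 0], "jaw": 1}

```text
clock: 16.4
tcp_pos: [0.623, -0.1137, 0.04]
eef_rot: [-3.141, 0.0, -2.968]
ft_force: [-0.2, -0.2, 0.5]
gripper_width: 0.0853
```

Run:
```python
from h import *
plan([.6225,-.1125,.013],-2.967)
cv2.imwrite("pics/w13.png",robot.snapshot("wrist")[:,:,::-1])
```

```text
t 16.4 tcp [ 0.623  -0.1137  0.04  ] rpy [-3.1414  0.0002 -2.9685] q [-0.2651  0.2716  1.8233 -0.0001  1.0465 -2.009 ] w 0.0853 F [-0.1943 -0.2497  0.4533]
xyz [ 0.3  1.2 27. ] ang [-0.0002  0.0002 -0.0015]
```

View pics/w13.png

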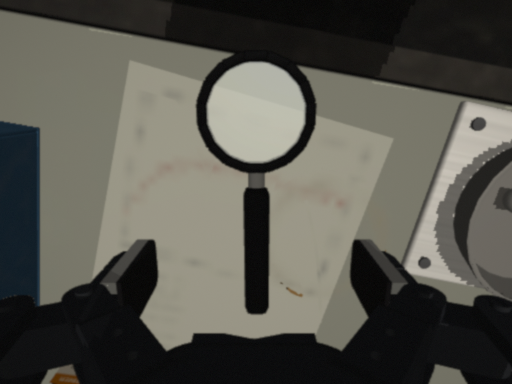

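Request:
carry_out:
  increments:
    - {"xyz": [0, 1, 8], "angular": [0, 0, 0], "jaw": 1}
    - {"xyz": [0, 1, 16], "angular": [0, 0, 0], "jaw": 1}
    - {"xyz": [0, 1, 23], "angular": [0, 0, 0], "jaw": 1}
    - {"xyz": [0, 1, 28], "angular": [0, 0, 0], "jaw": 1}
    - {"xyz": [0, 1, 28], "angular": [0, 0, 0], "jaw": 1}

```text
clock: 16.95
tcp_pos: [0.6214, -0.1123, 0.0097]
eef_rot: [3.14, -0.003, -2.968]
ft_force: [-0.1, 0.5, -0.0]
gripper_width: 0.0853
```

Request:
carry_out:
  force: 60
  increments:
    - {"xyz": [0, 0, 0], "angular": [0, 0, 0], "jaw": 0.7}
    - {"xyz": [0, 0, 0], "angular": [0, 0, 0], "jaw": 0.4}
    - {"xyz": [0, 0, 0], "angular": [0, 0, 0], "jaw": 0.25}
    - {"xyz": [0, 0, 0], "angular": [0, 0, 0], "jaw": 0.1}
    - {"xyz": [0, 0, 0], "angular": [0, 0, 0], "jaw": 0}

```text
clock: 17.45
tcp_pos: [0.6226, -0.1126, 0.0117]
eef_rot: [3.142, -0.001, -2.968]
ft_force: [-4.0, 0.4, 16.8]
gripper_width: 0.0126
```

Request:
carry_out:
  increments:
    - {"xyz": [0, 0, 0], "angular": [0, 0, 0], "jaw": 0}
    - {"xyz": [0, 0, 0], "angular": [0, 0, 0], "jaw": 0}
    - {"xyz": [0, 0, 0], "angular": [0, 0, 0], "jaw": 0}
    - {"xyz": [0, 0, 0], "angular": [0, 0, 0], "jaw": 0}
    - {"xyz": [0, 0, 0], "angular": [0, 0, 0], "jaw": 0}

```text
clock: 17.95
tcp_pos: [0.6228, -0.1126, 0.0118]
eef_rot: [-3.142, -0.0, -2.968]
ft_force: [-0.3, 0.4, 4.3]
gripper_width: 0.0122
```

Run:
```python
from h import *
plan([.649,.042,.095],-2.967)
cv2.imwrite("pics/w14.png",robot.snapshot("wrist")[:,:,::-1])
```

```text
t 17.95 tcp [ 0.6228 -0.1126  0.0118] rpy [-3.1415 -0.0002 -2.9684] q [-0.2637  0.3091  1.8324 -0.0001  1.0002 -2.0076] w 0.0122 F [-0.2707  0.3587  4.3227]
xyz [-52.5 147.8 -83.2] ang [-0.     -0.0002 -0.0014]
```

View pics/w14.png

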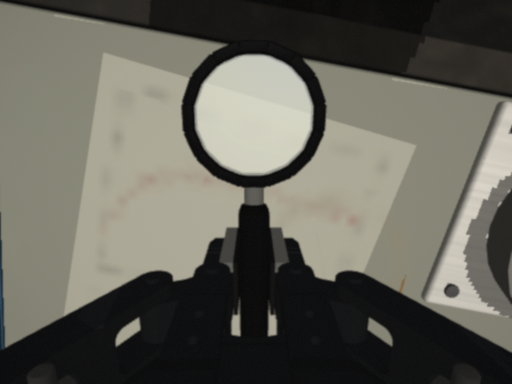

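Request:
carry_out:
  increments:
    - {"xyz": [0, 0, -4], "angular": [0, 0, 0], "jaw": 0}
    - {"xyz": [0, 0, -14], "angular": [0, 0, 0], "jaw": 0}
    - {"xyz": [0, 0, -28], "angular": [0, 0, 0], "jaw": 0}
    - {"xyz": [0, 0, -44], "angular": [0, 0, 0], "jaw": 0}
    - {"xyz": [0, 0, -60], "angular": [0, 0, 0], "jaw": 0}

```text
clock: 18.5
tcp_pos: [0.6227, -0.1126, 0.0732]
eef_rot: [-3.141, 0.0, -2.968]
ft_force: [0.3, 0.7, 0.1]
gripper_width: 0.0125
```

Request:
carry_out:
  increments:
    - {"xyz": [0, 0, -15], "angular": [0, 0, 0], "jaw": 0}
    - {"xyz": [0, 0, -28], "angular": [0, 0, 0], "jaw": 0}
    - {"xyz": [0, 0, -36], "angular": [0, 0, 0], "jaw": 0}
    - {"xyz": [0, 0, -40], "angular": [0, 0, 0], "jaw": 0}
    - {"xyz": [0, 0, -40], "angular": [0, 0, 0], "jaw": 0}

```text
clock: 19.0
tcp_pos: [0.6226, -0.1126, 0.1118]
eef_rot: [3.142, -0.0, -2.968]
ft_force: [0.3, -0.0, -0.7]
gripper_width: 0.0124
```

Run:
```python
from h import *
plan([.649,.042,.115],-2.967)
p=robot.camera_params("wrist"); 
cv2.imwrite("pics/w15.png",robot.snapshot("wrist")[:,:,::-1])
s=robot.snapshot("side"); cv2.imwrite("pics/s15.png",cv2.resize(s[150:250,210:330,::-1],None,fx=6,fy=6,interpolation=cv2.INTER_CUBIC))
t=robot.snapshot("top"); cv2.imwrite("pics/t15.png",cv2.resize(t[175:245,195:335,::-1],None,fx=5.7,fy=5.7,interpolation=cv2.INTER_CUBIC))
```

```text
t 19.0 tcp [ 0.6226 -0.1126  0.1118] rpy [ 3.1415 -0.0003 -2.9684] q [-0.2636  0.1862  1.7896 -0.0001  1.1661 -2.0076] w 0.0124 F [ 0.3335 -0.0092 -0.7328]
xyz [-52.6 147.7  -3.3] ang [ 0.     -0.0003 -0.0014]
```

View pics/w15.png

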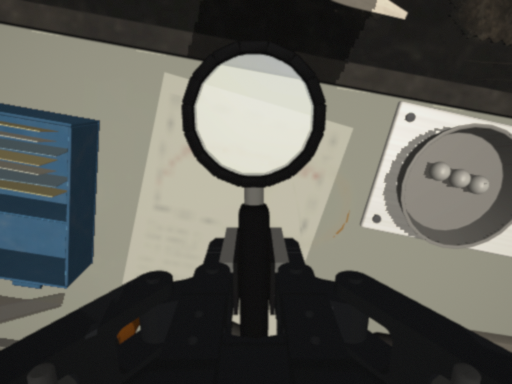

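View pics/s15.png

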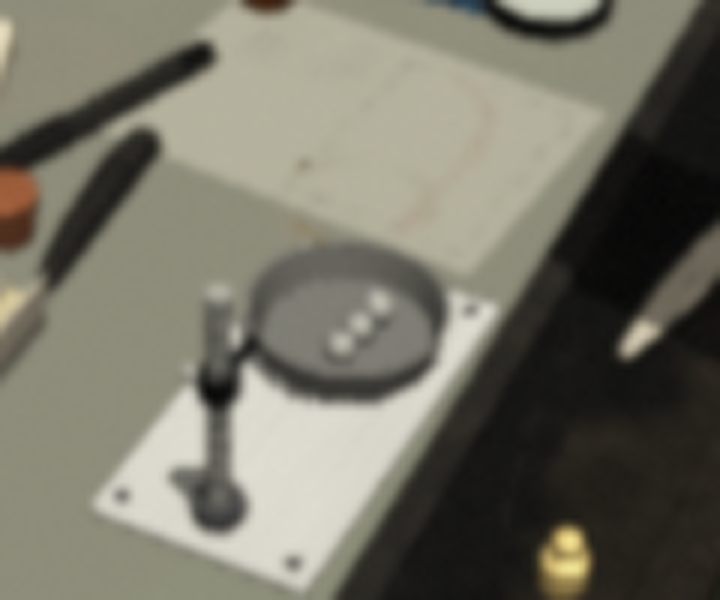

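View pics/t15.png

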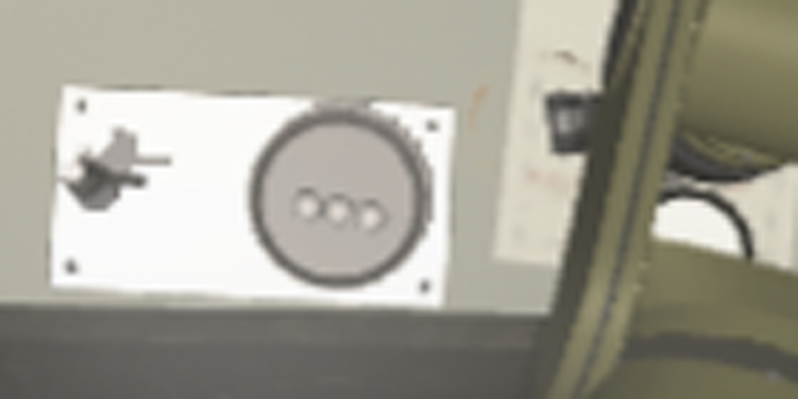

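Run:
```python
from h import *
c=np.array([.590,.0315]);y=np.array([.033,.9995])
im=cv2.imread("pics/s15.png")
k=cv2.resize(im[220:400,150:330],None,fx=3.3,fy=3.3,interpolation=cv2.INTER_CUBIC)
def d(u,v): return (( u-210+.5)*6-.5-150)*3.3,((v-150+.5)*6-.5-220)*3.3
for z,col in [(.078,(255,0,0)),(.083,(0,255,0)),(.088,(0,0,255)),(.093,(0,255,255))]:
    a=d(*proj("side",[*(c+y*.09),z]));b=d(*proj("side",[*(c+y*.113),z])); print(z,a,b)
    cv2.line(k,tuple(map(int,a)),tuple(map(int,b)),col,1)
pt=d(*proj("side",[*(c+y*.12),.136])); cv2.circle(k,tuple(map(int,pt)),4,(255,0,255),1)
cv2.imwrite("pics/s15z.png",k)
p=robot.camera_params("wrist"); s=robot.observe()
L=onz("wrist",254,115,.113,p); print("lens",L, Rt(s["eef_rot"]).inv().apply(L-s["tcp_pos"]))
for q in [(455,185)]: print("rim",onz("wrist",*q,.036,p))
```

```text
0.078 (np.float64(333.3670293823435), np.float64(446.8114050376416)) (np.float64(244.95886281352014), np.float64(560.3953763664638))
0.083 (np.float64(333.78335382517366), np.float64(416.633942100842)) (np.float64(245.105804551738), np.float64(530.1120854948831))
0.088 (np.float64(334.2022440418332), np.float64(386.2704979035404)) (np.float64(245.25366572954582), np.float64(499.63930689237066))
0.093 (np.float64(334.62372382462195), np.float64(355.7193478502915)) (np.float64(245.40245500366427), np.float64(468.9752564916029))
lens [ 0.5623 -0.1233  0.113 ] [ 0.0605 -0.0005 -0.0026]
rim [0.5881 0.0229 0.036 ]
```

View pics/s15z.png

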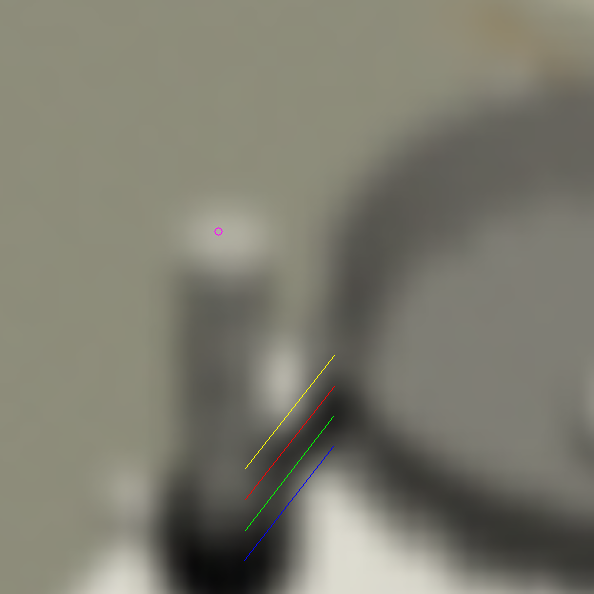

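Request:
carry_out:
  increments:
    - {"xyz": [-3, 8, 0], "angular": [0, 0, 0], "jaw": 0}
    - {"xyz": [-9, 24, 0], "angular": [0, 0, 0], "jaw": 0}
    - {"xyz": [-16, 44, 0], "angular": [0, 0, 0], "jaw": 0}
    - {"xyz": [-24, 66, 0], "angular": [0, 0, 0], "jaw": 0}
    - {"xyz": [-32, 88, 0], "angular": [0, 0, 0], "jaw": 0}

```text
clock: 19.65
tcp_pos: [0.6388, -0.0181, 0.1109]
eef_rot: [3.141, -0.001, -2.968]
ft_force: [0.8, -0.6, -1.0]
gripper_width: 0.012
```

Request:
carry_out:
  increments:
    - {"xyz": [-7, 20, 0], "angular": [0, 0, 0], "jaw": 0}
    - {"xyz": [-13, 37, 0], "angular": [0, 0, 0], "jaw": 0}
    - {"xyz": [-18, 50, 0], "angular": [0, 0, 0], "jaw": 0}
    - {"xyz": [-20, 57, 0], "angular": [0, 0, 0], "jaw": 0}
    - {"xyz": [-21, 59, 0], "angular": [0, 0, 0], "jaw": 0}

```text
clock: 20.15
tcp_pos: [0.6493, 0.0422, 0.1111]
eef_rot: [3.141, -0.001, -2.967]
ft_force: [0.8, -0.8, -1.1]
gripper_width: 0.0119
```

Run:
```python
from h import *
plan([.6496,.0415,.0848],-2.967)
```

```text
t 20.15 tcp [0.6493 0.0422 0.1111] rpy [ 3.1413 -0.0012 -2.9675] q [-0.0175  0.2242  1.7463  0.      1.1723 -1.7625] w 0.0119 F [ 0.7759 -0.8288 -1.092 ]
xyz [-0.2 -0.8 26.3] ang [ 0.0003 -0.0012 -0.0005]
```

Request:
carry_out:
  increments:
    - {"xyz": [0, -0.5, 5], "angular": [0, 0, 0], "jaw": 0}
    - {"xyz": [0, -0.5, 12], "angular": [0, 0, 0], "jaw": 0}
    - {"xyz": [0, -0.5, 19], "angular": [0, 0, 0], "jaw": 0}
    - {"xyz": [0, -0.5, 24], "angular": [0, 0, 0], "jaw": 0}
    - {"xyz": [0, -0.5, 26], "angular": [0, 0, 0], "jaw": 0}

```text
clock: 20.65
tcp_pos: [0.6487, 0.0405, 0.0839]
eef_rot: [3.141, -0.003, -2.969]
ft_force: [-0.9, -0.6, -1.0]
gripper_width: 0.0121
```

Request:
carry_out:
  increments:
    - {"xyz": [0, 0, 0], "angular": [0, 0, 0], "jaw": 0}
    - {"xyz": [0, 0, 0], "angular": [0, 0, 0], "jaw": 0}
    - {"xyz": [0, 0, 0], "angular": [0, 0, 0], "jaw": 0}
    - {"xyz": [0, 0, 0], "angular": [0, 0, 0], "jaw": 0}
    - {"xyz": [0, 0, 0], "angular": [0, 0, 0], "jaw": 0}

```text
clock: 21.15
tcp_pos: [0.6496, 0.041, 0.0856]
eef_rot: [3.141, -0.0, -2.968]
ft_force: [-0.2, 0.2, -1.1]
gripper_width: 0.0125
```

Run:
```python
from h import *
plan([.6496,.0415,.0848],-2.967)
p=robot.camera_params("wrist")
L=onz("wrist",254,115,.086,p);print("lens",L, "proj dish",proj("wrist",[.59,.031,.018],p))
cv2.imwrite("pics/w16.png",robot.snapshot("wrist")[:,:,::-1])
s=robot.snapshot("side"); k=cv2.resize(s[140:250,210:330,::-1],None,fx=5.4,fy=5.4,interpolation=cv2.INTER_CUBIC)
for X,c in [((.59,.031,.086),(0,0,255)),((.593,.1215,.086),(255,0,0))]:
    u,v=proj("side",X); cv2.circle(k,(int((u-210+.5)*5.4),int((v-140+.5)*5.4)),3,c,1)
cv2.imwrite("pics/s16.png",k)
t=robot.snapshot("top"); cv2.imwrite("pics/t16.png",cv2.resize(t[165:255,195:335,::-1],None,fx=5.7,fy=5.7,interpolation=cv2.INTER_CUBIC))
```

```text
t 21.15 tcp [0.6496 0.041  0.0856] rpy [ 3.1414 -0.0004 -2.9683] q [-0.0195  0.2515  1.7608  0.0001  1.1298 -1.7637] w 0.0125 F [-0.1639  0.1929 -1.0838]
xyz [-0.1  0.5  0.8] ang [ 0.0002 -0.0004 -0.0013]
lens [0.5901 0.03   0.086 ] proj dish [255.364  110.2539]
```

View pics/w16.png

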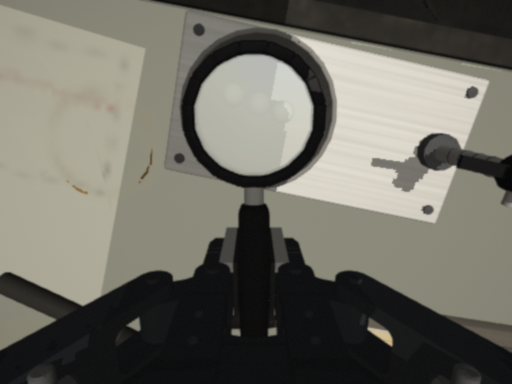

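View pics/s16.png

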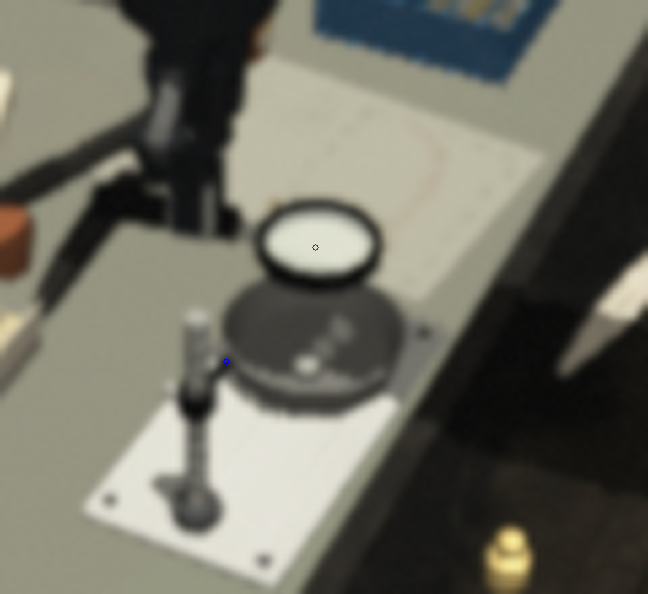

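View pics/t16.png

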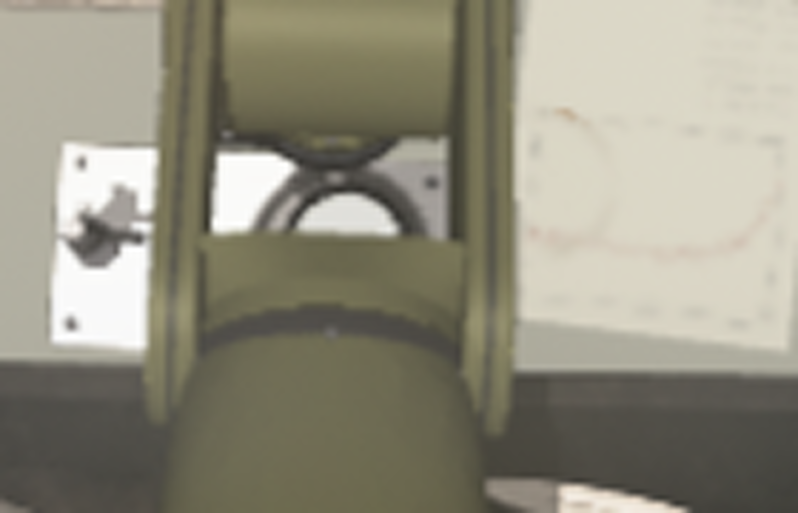

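Run:
```python
from bench import robot
print(robot.close_job()); s=robot.observe(); print(s["clock"],s["tcp_pos"],s["gripper_width"],s["ft_force"])
```

```text
the job is handed in; nothing more can be done
None
the job is handed in; nothing more can be done
```

I handed the job in at about 21 s of the 72 s allowed, with the loupe held over the dish. The hand-in gives no verdict.

- **Balls:** I tipped the scoop about 27 to 30° over the dish and all three balls rolled out gently. In the last side and wrist pictures they are still in the dish.
- **Scoop:** It is back on the mat close to where it started, about 4 mm off, and let go. The picture taken just after release shows it empty, standing on its own and clear of the stand.
- **Loupe:** The lens centre measures about (0.590, 0.030, 0.086) m. I estimate the dish centre at (0.590, 0.031) m, 1 mm from that, and the pointer tip at about 0.086 m high. The tool is level to within 0.001 rad, and the loupe looks level in the pictures. The grip is set to 60 N on the handle.

No check failed. My first fix of the pointer height gave 0.0876 m, but it put the top of the post about 4 mm too high. An overlay that put the post top in the right place gave about 0.086 m, so I used that. The side picture puts the lens about 2 mm from where I computed it, well inside the tolerances. The pointer still matches that overlay in the last side picture, and the arm never came near the bystanders.

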